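# Top up the dish labeller's spring magazine

### The arm

A 6-joint arm with a two-finger parallel gripper is mounted at the origin on the work surface. World frame = base frame: x ahead of the robot, y to its left, z up, the work surface at z = 0. Lengths are in m, angles in rad, forces in N, time in s.
With the tool pointing down it reaches from about 0.35 to 0.775 m from the base axis. Payload 5.5 kg.
Tool frame: the origin (TCP) lies between the finger pads; the fingertips stand 19 mm ahead of it and the grasp point (between the pads) is the TCP; z points along the fingers, x is the direction in which the jaws open and shut, and the axes are right-handed (so a half turn about z gives the same grasp; the last joint's range is limited). The gripper opens to 85 mm and grips with 20 to 120 N. Pads are 22 mm wide; open, the fingers measure 114 mm over their backs; the gripper's body (76 mm by 85 mm) begins 54 mm behind the grasp point. The pads swing forward as they close: fully open they stand 13 mm farther back than shut.
Start: joints at [1.059, 0.313, 0.046, 1.304, 0, 1.431], TCP at [0.209, 0.536, 0.25] pointing down, gripper open.
Joint ranges: [-2.76, 2.76], [-0.86, 1.69], [-1.03, 1.26], [-2.2, 2.34], [-1.47, 1.5], [-3.14, 3.14]. Speed limits (rad/s): [2.57, 2.57, 3.14, 3.14, 3.14, 3.14].

### API

Orientations are given as a unit quaternion [w, x, y, z].
In Python, from workcell import env gives the robot as it stands. The module is installed in compiled form; this text tells all that it offers.
- The arm moves only by the tool carry_out, never from a script. Its argument "steps" is a list of rows, each a list of 7 numbers: the gripper command: -1 is shut, 1 is fully open, values between are in proportion, then the shift along the tool's x, y, z in m, then the turn, a rotation vector about the tool's x, y, z in rad. A call has 1 to 20 rows; each row shifts and turns the commanded pose from where the row before left it, along the tool's axes as they then stand; what a row does not reach is not made up. A row lasts 1/8 s, in which the tool goes at most 62.5 mm and 10.7 degrees, less where a joint would pass 70% of its speed; a pose out of reach is approached as far as the arm can. A call with a gripper value outside its range is refused whole. The fingers move at their own pace and stop on an object; "grip_force" is the grip in N (left out, the last holds). Time passes only in rows, so rows that do not move let the fingers close. It gives the time, the measured TCP pose, the force and the opening at its end, in the units of the state.
- env.get_state(): the state, without advancing time (a new reading comes with each control period).
- env.read_camera(name): name is "scene" or "top" or "wrist"; returns a dict with "color" (420x560x3 uint8, red, green, blue), "K" (3x3 intrinsics, pixels), "R" (3x3) and "t" (3): a world point X has camera coordinates R X + t. Camera axes: x right, y down, z forward; pixel columns grow to the right and rows downward; lengths in m; the calibration is good to about 2 mm. A picture is of the moment at which its call begins. There is no depth.
- env.hand_in(): hands the job in, once; it reports no verdict.
The state is a dict: "clock": time; "joint_pos": joint angles; "qvel": joint speeds; "tau": joint torques, N m; "tcp_pos": TCP position; "orientation": TCP orientation; "wrist_force": force on the tool from outside, world axes, zero at the start; "ft_torque": the same for the moment, N m; "finger_gap": finger opening in m.
Only numpy, scipy, OpenCV 4.12 (cv2) and the standard library are available. Lean on these libraries where they do the work, as an engineer would, in place of code of your own. Each camera call takes 0.05 s, during which the arm holds its last target. There are 200 camera calls.

### The job

The labeller's dish magazine is tilted out for loading: take the dish with the green band from the tray, push it squarely down on top of the stack in the magazine until both spring catches snap over it and hold it, then swing the magazine fully upright under the head. Leave the red-banded dishes and the bottles where they stand.

Things in the scene. Friction and masses are not known exactly. Their poses are not given: they have to be found in the camera images.
- green_dish_centre (a point): centre of the dish to load: a closed 60 mm petri dish (disc of diameter 60 mm, height 15 mm, 28 to 49 g) of pale yellow agar, green band round its lid, green sticker on top. The point is half-way up, on the axis; z is the dish's axis (up). It starts flat on the tray, in a row with two like dishes with red bands
- tray: flat aluminium tray 100 x 270 mm, top 20 mm above its origin (centre of its underside), fixed to the bench. Its y axis is its long side; three dishes stand in a row along y at 0 and 90 mm either side of the middle, in any order
- red_dish_a_centre (a point): centre of a dish of the same size with a red band, on the tray; leave it alone
- red_dish_b_centre (a point): centre of the other red-banded dish, on the tray; leave it alone
- magazine_mouth (a point): point on the magazine's axis, level with the flat undersides of its two spring catches; z points along the axis out of the mouth, x to the back, y parallel to the hinge. The catches, at the front (-x) and back (+x), reach 5 mm in over a dish's rim, sloping on top. A dish set in the mouth first rests on the slopes, its underside about 11 mm above this point
- magazine (a joint): tilt of the magazine about its hinge: 0 as it starts, leaning out 0.61 rad (35 degrees) to the front (-x) on its loading stop; 0.61 when fully upright against its stop under the head. Stiff hinge: it stays where it is left; some 6 N at the top push it up
- magazine_hinge (a point): middle of the hinge axis, 85 mm above the bench, 140 mm below magazine_mouth along the magazine's axis; x points to the machine's back, y along the hinge, z up. The machine's base is 220 mm wide (y), 50 mm high, from 60 mm in front of to 210 mm behind this point
- magazine_front (a point): middle of the front face of the blue front catch housing (26 mm wide, 30 mm high along the axis), a good place to push the magazine upright: 62 mm in front of the magazine's axis and 149 mm from the hinge along it. Axes as magazine_mouth. Below it a pad and strap lie 8 to 14 mm farther in
- media_bottle: clear bottle with orange cap, 86 mm across and 170 mm high, loose; origin at the centre of its underside; leave it
- stain_jar: small bottle of brown stain with black cap, 52 mm across and 85 mm high, loose; origin at the centre of its underside; leave it
- buffer_bottle: clear bottle with blue cap, 72 mm across and 150 mm high, loose; origin at the centre of its underside; leave it
- magazine_tips (a point): point on the magazine's axis level with the rod tips, 38 mm above magazine_mouth, same axes. The magazine is a cage of four 8 mm steel rods at x, y = +-25 mm, leaving 1.5 mm play all round a dish; their last 12 mm flare outward by 4.5 mm. Its sides (+-y) are open, 42 mm between rods: fingers holding a dish across y fit in, down past the catches
- follower (a joint): spring follower under the stack, m, larger = pressed deeper. At 0 (start) it carries three green dishes held down by the catches; 0.015 with a fourth. Spring 6 N at 0, 150 N/m. Press the new dish until its top is 1 to 3 mm below magazine_mouth: the catches snap over it; let go and it rises against them, centre 7.5 mm below the point. About 15 N with the catches; stop at 0.04
- feeder: the cream dish labeller, fixed; origin on the bench right under magazine_hinge, same axes. Its column (x 70 to 120, y -108 to -58 mm) carries a head, underside 278 mm and top 340 mm above the bench, from x = -20 to 125 and y = -108 to 57 mm; the upright magazine ends 15 mm under it, so it is loaded tilted out
Things that resemble listed ones, but are neither listed nor needed, are in the scene too. What is shaped like the part that bears green_dish_centre but purple is not meant.

How it is judged:
By the outcome, as a careful person would: the job done as asked, in the order asked, and still so for the second after the job is handed in, with the robot touching nothing.
It also fails if it takes over 58 s, if anything falls off the work surface, if the arm or the gripper's body presses on something with over 40 N, if the wrist force passes 120 N, or if a joint passes its speed limit or range.

## Working session

There is one attempt and no reset: what is moved stays moved. The work goes in short steps, Python scripts to look and compute and a tool call to move; the robot and the scene stay as the last step left them, time stands still between calls to the robot, and variables do not carry over. Pictures are saved under pics/ and viewed, about 8 in all and at most 12, crops included, and the job is handed in when it is done.

Besides the shell and the picture viewer there is one more tool, called by a JSON object that holds its "op" and its "data". carry_out: Moves the arm, as the interface text tells. Its arguments: {"type":"object","properties":{"steps":{"type":"array","items":{"type":"array","items":{"type":"number"}}},"grip_force":{"type":"number"}},"required":["steps"]}

```bash
mkdir -p pics; cat > h.py <<'E'
import numpy as np, cv2, json
from scipy.spatial.transform import Rotation as R
from workcell import env
def snap(n,save=None):
    d=env.read_camera(n)
    if save: cv2.imwrite('pics/'+save,d['color'][:,:,::-1])
    return d
def ray(d,u,v):
    o=-d['R'].T@d['t']; r=d['R'].T@np.linalg.inv(d['K'])@np.array([u,v,1.]); return o,r/np.linalg.norm(r)
def onz(d,u,v,z):
    o,r=ray(d,u,v); return o+r*(z-o[2])/r[2]
def proj(d,X):
    p=d['K']@(d['R']@np.asarray(X,float)+d['t']); return p[:2]/p[2]
def tri(obs):
    A=np.zeros((3,3));b=np.zeros(3)
    for d,u,v in obs:
        o,r=ray(d,u,v);P=np.eye(3)-np.outer(r,r);A+=P;b+=P@o
    return np.linalg.solve(A,b)
def rot(q): return R.from_quat([q[1],q[2],q[3],q[0]])
E
python3 - <<'E'
from h import *
np.set_printoptions(precision=4,suppress=True)
s=env.get_state(); print({k:np.round(v,3) for k,v in s.items()})
a=snap('scene','s1.png');b=snap('top','t1.png')
for d in (a,b): print(d['K'],d['R'],d['t'], -d['R'].T@d['t'])
im=np.hstack([a['color'],b['color']])[:,:,::-1]
E
```

```text
{'clock': np.float64(0.0), 'joint_pos': array([1.059, 0.314, 0.045, 1.304, 0.   , 1.431]), 'qvel': array([ 0.001,  0.001,  0.001,  0.001, -0.002, -0.001]), 'tau': array([ -0.   , -48.062,  29.854,   0.019,  -0.   ,   0.   ]), 'tcp_pos': array([0.209, 0.535, 0.249]), 'orientation': array([ 0.   ,  0.826,  0.564, -0.001]), 'wrist_force': array([-0.01 ,  0.004,  0.769]), 'ft_torque': array([ 0.03 , -0.063,  0.012]), 'finger_gap': np.float64(0.086)}
[[396.5108   0.     287.0673]
 [  0.     396.5108 211.2264]
 [  0.       0.       1.    ]] [[-0.992   0.1265 -0.0035]
 [ 0.121   0.9399 -0.3192]
 [-0.0371 -0.317  -0.9477]] [ 0.5872 -0.0507  1.3879] [0.6401 0.4133 1.3012]
[[396.6665   0.     280.5088]
 [  0.     396.6665 214.3082]
 [  0.       0.       1.    ]] [[-0.0023 -1.      0.0014]
 [-0.9783  0.002  -0.207 ]
 [ 0.207  -0.0018 -0.9783]] [0.0259 0.5983 0.992 ] [0.3801 0.0265 1.0943]
```

View pics/s1.png

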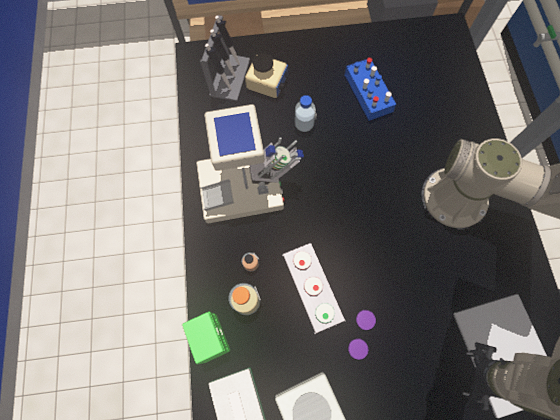

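View pics/t1.png

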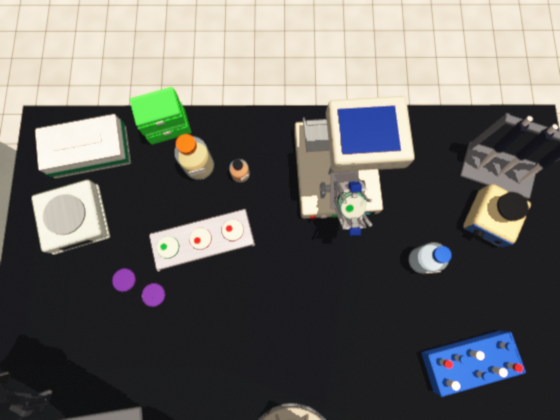

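Scene view: the tray has red-dotted dishes at (302,260) and (314,287) and a green-dotted one at (325,315). The purple discs at (366,320) and (358,349) are decoys. In the top view the green-dotted dish is at (165,246), the magazine at (352,207), and its blue catch housings at (355,187) and (355,231). I'll enlarge both areas and measure.

```bash
cat > m.py <<'E'
from h import *
np.set_printoptions(precision=4,suppress=True)
a=snap('scene');b=snap('top')
np.savez('d.npz',**{n+k:d[k] for n,d in (('a',a),('b',b)) for k in d})
def blobs(d,lo,hi,roi,amin=8):
    x0,y0,x1,y1=roi; h=cv2.cvtColor(d['color'],cv2.COLOR_RGB2HSV)[y0:y1,x0:x1]
    n,l,st,c=cv2.connectedComponentsWithStats(cv2.inRange(h,lo,hi))
    return [(c[i]+[x0,y0],st[i,4]) for i in range(1,n) if st[i,4]>=amin]
for nm,d,r in (('scene',a,(280,240,350,335)),('top',b,(148,205,258,272))):
    # lid white discs
    print(nm,'green',[(c,n,onz(d,*c,.035)) for c,n in blobs(d,(45,90,60),(80,255,255),r)])
    for lo,hi in (((0,150,90),(6,255,255)),): print('red',[(c,n,onz(d,*c,.035)) for c,n in blobs(d,lo,hi,r)])
    g=cv2.cvtColor(d['color'],cv2.COLOR_RGB2HSV)[r[1]:r[3],r[0]:r[2]]
    m=cv2.inRange(g,(0,0,120),(180,255,255)); cs,_=cv2.findContours(m,cv2.RETR_EXTERNAL,cv2.CHAIN_APPROX_NONE)
    c=max(cs,key=cv2.contourArea); bx=cv2.boxPoints(cv2.minAreaRect(c))+[r[0],r[1]]
    P=np.array([onz(d,*p,.02) for p in bx]); print('tray',P,P.mean(0))
for nm,d,r in (('scene',a,(255,135,310,190)),('top',b,(330,175,380,240))):
    print(nm,'blue',[(c,n) for c,n in blobs(d,(105,120,60),(130,255,255),r,5)],'green',[(c,n) for c,n in blobs(d,(45,60,40),(85,255,255),r,4)])
f=lambda d,x,y,w,h,s:cv2.resize(d['color'][y:y+h,x:x+w],None,fx=s,fy=s,interpolation=cv2.INTER_CUBIC)
A=f(a,190,95,130,130,3);B=f(b,285,90,130,150,2.6);
C=f(b,145,205,115,70,3); D=f(a,278,238,72,100,2.1)
cv2.imwrite('pics/c1.png',np.vstack([np.hstack([A,B]) if A.shape[0]==B.shape[0] else np.hstack([A,cv2.resize(B,(338,390))]),np.hstack([cv2.resize(C,(345,210)),cv2.resize(D,(151,210)),np.zeros((210,390+338-345-151,3),np.uint8)])])[:,:,::-1])
E
python3 m.py
```

```text
scene green [(array([325. , 315.5]), np.int32(26), array([0.5171, 0.3425, 0.035 ]))]
red [(array([301.5294, 262.2353]), np.int32(17), array([0.5662, 0.1681, 0.035 ])), (array([315.6   , 287.0667]), np.int32(15), array([0.533 , 0.2525, 0.035 ]))]
tray [[0.631  0.1302 0.02  ]
 [0.5237 0.0988 0.02  ]
 [0.4559 0.3634 0.02  ]
 [0.5573 0.3902 0.02  ]] [0.5419 0.2457 0.02  ]
top green [(array([163.1515, 246.2727]), np.int32(33), array([0.5172, 0.3396, 0.035 ]))]
red [(array([228.6 , 228.04]), np.int32(25), array([0.5665, 0.1653, 0.035 ])), (array([196.7083, 240.    ]), np.int32(24), array([0.534 , 0.2503, 0.035 ]))]
tray [[0.5527 0.3908 0.02  ]
 [0.6255 0.1233 0.02  ]
 [0.5233 0.0951 0.02  ]
 [0.4533 0.358  0.02  ]] [0.5387 0.2418 0.02  ]
scene blue [(array([270.5   , 149.0455]), np.int32(44)), (array([299.9474, 153.0789]), np.int32(38))] green [(array([284.6923, 158.0769]), np.int32(13)), (array([275.8, 158.2]), np.int32(5)), (array([283.    , 163.1111]), np.int32(9)), (array([279.5556, 165.2222]), np.int32(9)), (array([277.5, 167.5]), np.int32(8)), (array([279.6667, 182.8333]), np.int32(6))]
top blue [(array([354.6909, 186.4727]), np.int32(110)), (array([354.875 , 231.5208]), np.int32(96))] green [(array([359.9167, 194.1667]), np.int32(12)), (array([339.1724, 202.3448]), np.int32(29)), (array([349.069 , 207.9655]), np.int32(58)), (array([333.95, 215.6 ]), np.int32(20))]
```

View pics/c1.png

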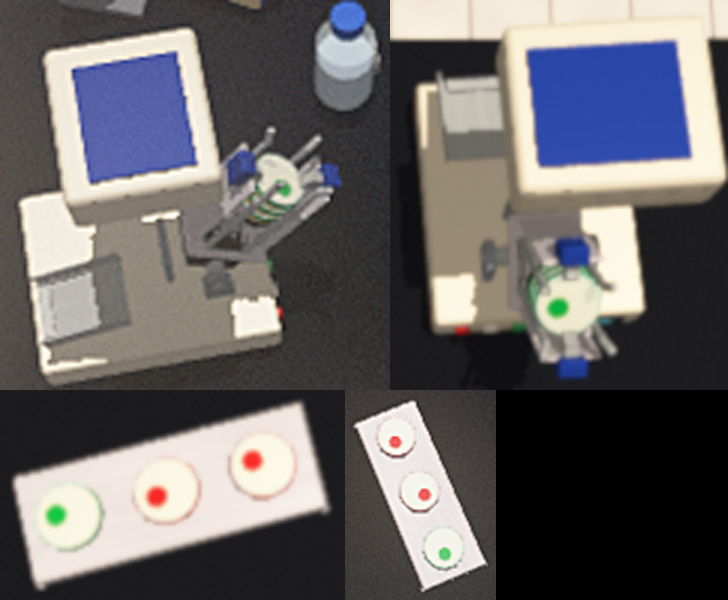

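Crop: of the three dishes on the tray, two have red stickers and bands. The third, top (165,246) / scene (325,315), has a green sticker and green band, so that's the one to take. The purple discs are off the tray, and the other green dishes are already in the magazine. Next I'll get the feeder pose from the head and base outlines, and move above the dish in the same turn.

```bash
cat > m2.py <<'E'
from h import *
np.set_printoptions(precision=4,suppress=True)
z=np.load('d.npz'); D={n:{k:z[n+k] for k in ('color','K','R','t')} for n in 'ab'}
for n,r in (('a',(195,95,275,180)),('b',(318,90,420,180))):
    d=D[n]; h=cv2.cvtColor(d['color'],cv2.COLOR_RGB2HSV)[r[1]:r[3],r[0]:r[2]]
    # blue screen
    m=cv2.inRange(h,(105,120,60),(130,255,255)); cs,_=cv2.findContours(m,cv2.RETR_EXTERNAL,cv2.CHAIN_APPROX_NONE)
    c=max(cs,key=cv2.contourArea); bx=cv2.boxPoints(cv2.minAreaRect(c))+[r[0],r[1]]
    P=np.array([onz(d,*p,.340) for p in bx]); print(n,'screen',P[:,:2].tolist(),P.mean(0))
    m=cv2.inRange(h,(0,0,215),(180,90,255)); m[:,:]=m
    cs,_=cv2.findContours(m,cv2.RETR_EXTERNAL,cv2.CHAIN_APPROX_NONE); c=max(cs,key=cv2.contourArea)
    bx=cv2.boxPoints(cv2.minAreaRect(c))+[r[0],r[1]]; P=np.array([onz(d,*p,.340) for p in bx])
    print(n,'head',P[:,:2].round(4).tolist(),P.mean(0)); 
    e=np.array([P[1]-P[0],P[2]-P[1]]); print(np.linalg.norm(e,axis=1),np.degrees(np.arctan2(e[:,1],e[:,0])))
B=tri([(D['a'],270.5,149.05),(D['b'],354.7,186.5)]);F=tri([(D['a'],299.95,153.1),(D['b'],354.9,231.5)])
print('blue back',B,'front',F,(B+F)/2,np.linalg.norm(B-F),np.degrees(np.arctan2(B[1]-F[1],B[0]-F[0])),np.degrees(np.arcsin((B-F)[2]/np.linalg.norm(B-F))))
E
python3 m2.py
```

```text
a screen [[0.7707304406717119, -0.20639497084457387], [0.6718597693306197, -0.21251073545589144], [0.6663309954787597, -0.09472358077430104], [0.7619317243185435, -0.08938818022510181]] [ 0.7177 -0.1508  0.34  ]
a head [[0.8396, -0.2239], [0.6535, -0.2356], [0.6448, -0.0259], [0.8201, -0.0167]] [ 0.7395 -0.1255  0.34  ]
[0.1865 0.2099] [-176.3963   92.3734]
b screen [[0.7608640061071699, -0.09331800869503411], [0.7688894103275514, -0.21506790624613373], [0.6725494195244865, -0.2145603591826798], [0.6649349279752633, -0.09576975325830074]] [ 0.7168 -0.1547  0.34  ]
b head [[0.8041, -0.0536], [0.8038, -0.264], [0.644, -0.252], [0.6444, -0.0501]] [ 0.724  -0.1549  0.34  ]
[0.2104 0.1602] [-90.0873 175.7335]
blue back [ 0.6229 -0.1403  0.2436] front [ 0.532  -0.1487  0.1784] [ 0.5774 -0.1445  0.211 ] 0.11221578628602345 5.326208297342279 35.520599403553234
```

{"op": "carry_out", "data": {"steps": [[1,0,0,0,0,0,0.157],[1,0,0,0,0,0,0.157],[1,0,0,0,0,0,0.157],[1,0,0,0,0,0,0.157],[1,0,0,0,0,0,0.157],[1,0,0,0,0,0,0.157],[1,0.031,0.0344,0.015,0,0,0],[1,0.031,0.0344,0.015,0,0,0],[1,0.031,0.0344,0.015,0,0,0],[1,0.031,0.0344,0.015,0,0,0],[1,0.031,0.0344,0.015,0,0,0],[1,0.031,0.0344,0.015,0,0,0],[1,0.031,0.0344,0.015,0,0,0],[1,0.031,0.0344,0.015,0,0,0],[1,0,0,0,0,0,0]], "grip_force": 60}}

```text
clock: 2.08
tcp_pos: [0.5206, 0.3302, 0.1284]
orientation: [0.001, 0.992, 0.126, -0.001]
wrist_force: [-0.7, 0.1, 0.3]
finger_gap: 0.0857
```

```bash
cat >> h.py <<'E'
def info():
    s=env.get_state(); Rm=rot(s['orientation']).as_matrix(); print('t',round(float(s['clock']),2),'tcp',s['tcp_pos'].round(4),'x',Rm[:,0].round(3),'z',Rm[:,2].round(3),'F',s['wrist_force'].round(1),'gap',round(float(s['finger_gap']),4),'q',s['joint_pos'].round(2)); return s,Rm
def need(p,Rt=None):
    """turn (tool rotvec), then shift in the tool axes after the turn"""
    s,Rm=info(); Rt=Rm if Rt is None else Rt
    print('turn',R.from_matrix(Rm.T@Rt).as_rotvec().round(4),'then shift',(Rt.T@(np.asarray(p)-s['tcp_pos'])).round(4))
E
python3 - <<'E'
from h import *
s,Rm=info(); d=snap('wrist','w1.png')
print('tcp px',proj(d,s['tcp_pos']),'dish est px',proj(d,[.5175,.331,.035]))
r=cv2.inRange(cv2.cvtColor(d['color'],cv2.COLOR_RGB2HSV),(45,90,60),(80,255,255)); 
E
```

```text
t 2.08 tcp [0.5206 0.3302 0.1284] x [ 0.968  0.25  -0.002] z [-0.002 -0.001 -1.   ] F [-0.7  0.1  0.3] gap 0.0857 q [ 0.44  0.45 -0.05  1.07 -0.    1.75]
tcp px [276.337965   298.91952221] dish est px [273.22151215 218.48277678]
```

View pics/w1.png

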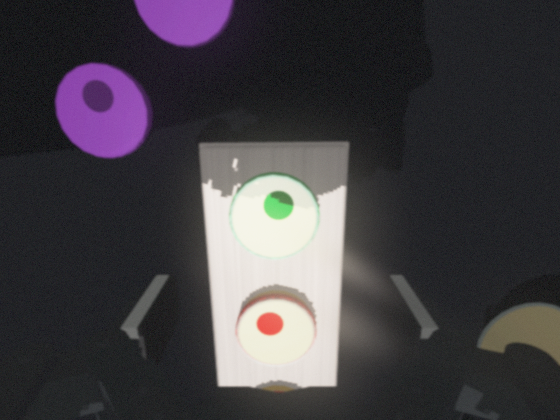

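The wrist view shows the green-banded dish at about (274.5,215.5), a red one at (276,330), and nothing beside the fingers at (150,300) and (410,300).

```bash
python3 - <<'E'
from h import *
d=snap('wrist'); P=onz(d,274.5,215.5,.035); print(P)
need([P[0],P[1],.044])
E
```

```text
[0.516503   0.33414505 0.035     ]
t 2.17 tcp [0.5185 0.3321 0.1297] x [ 0.967  0.253 -0.002] z [-0.001 -0.    -1.   ] F [-0.1  0.  -0.3] gap 0.0856 q [ 0.44  0.45 -0.05  1.07  0.    1.75]
turn [0. 0. 0.] then shift [-0.0013 -0.0025  0.0857]
```

{"op": "carry_out", "data": {"steps": [[1,-0.0013,-0.002,0.021,0,0,0],[1,0,0,0.021,0,0,0],[1,0,0,0.021,0,0,0],[1,0,0,0.02,0,0,0],[0.5,0,0,0,0,0,0],[0.3,0,0,0,0,0,0],[0.0,0,0,0,0,0,0],[-0.3,0,0,0,0,0,0],[-0.3,0,0,0,0,0,0],[-0.3,0,0,0,0,0,0]], "grip_force": 40}}

```text
clock: 3.42
tcp_pos: [0.5179, 0.336, 0.0535]
orientation: [-0.002, 0.992, 0.129, 0.003]
wrist_force: [-8.4, -1.8, 25.7]
finger_gap: 0.0299
```

```bash
python3 - <<'E'
from h import *
info(); d=snap('wrist','w2.png')
E
```

```text
t 3.42 tcp [0.5179 0.336  0.0535] x [0.967 0.255 0.006] z [ 0.005  0.004 -1.   ] F [-8.4 -1.8 25.7] gap 0.0299 q [ 0.44  0.51 -0.16  0.9   0.    1.76]
```

View pics/w2.png

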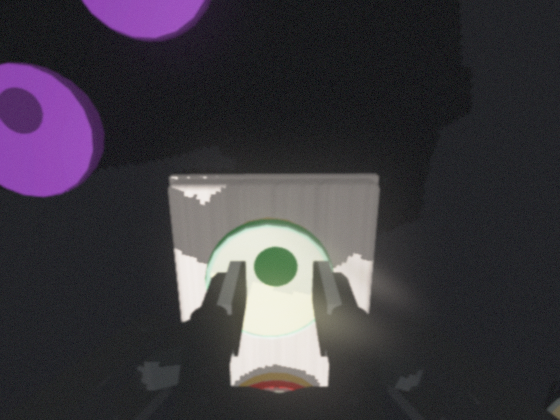

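The fingertips closed on top of the dish lid, because they stand farther back when open. I'll lift, open, descend deeper and grip again.

{"op": "carry_out", "data": {"steps": [[-0.3,0,0,-0.02,0,0,0],[0.3,0,0,-0.02,0,0,0],[1,0,0,0,0,0,0],[1,0,0,0,0,0,0],[1,0,0,0,0,0,0],[1,0,0,0,0,0,0],[1,0,0,0,0,0,0]]}}

```text
clock: 4.35
tcp_pos: [0.5167, 0.3341, 0.0867]
orientation: [0.0, 0.992, 0.128, -0.0]
wrist_force: [0.3, -0.3, 0.4]
finger_gap: 0.0855
```

```bash
python3 - <<'E'
from h import *
s,_=info(); d=snap('wrist','w3.png')
h=cv2.cvtColor(d['color'],cv2.COLOR_RGB2HSV)
m=cv2.inRange(h,(20,0,130),(60,110,255))
# lid: fit circle of green rim pixels
g=cv2.inRange(h,(50,40,40),(95,255,255)); n,l,st,c=cv2.connectedComponentsWithStats(g)
for i in range(1,n):
    if st[i,4]>80: print(st[i],c[i])
for z in (.13,): pass
print('old est',proj(d,[.5167,.3338,.035])); info()
E
```

```text
t 4.35 tcp [0.5167 0.3341 0.0867] x [ 0.967  0.254 -0.001] z [-0.001 -0.    -1.   ] F [ 0.3 -0.3  0.4] gap 0.0855 q [ 0.44  0.48 -0.11  0.98  0.    1.76]
[229 195  95  33 430] [276.90930233 204.93953488]
[262 218  34  35 600] [275.61333333 235.52333333]
old est [276.76394459 247.16202095]
t 4.4 tcp [0.5168 0.3341 0.0869] x [ 0.967  0.254 -0.001] z [-0.001 -0.    -1.   ] F [ 0.7 -0.1 -0.2] gap 0.0855 q [ 0.44  0.48 -0.11  0.98  0.    1.76]
```

View pics/w3.png

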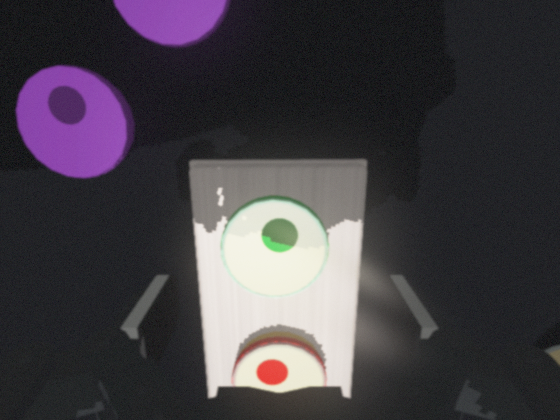

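The dish is at (274.5,246.5), within about 1 mm of where I expected and undisturbed. Descending 51 mm and gripping.

{"op": "carry_out", "data": {"steps": [[1,0,0,0.017,0,0,0],[1,0,0,0.017,0,0,0],[1,0,0,0.017,0,0,0],[1,0,0,0,0,0,0],[0.4,0,0,0,0,0,0],[0.2,0,0,0,0,0,0],[0.0,0,0,0,0,0,0],[0.0,0,0,0,0,0,0],[0.0,0,0,0,0,0,0]], "grip_force": 60}}

```text
clock: 5.52
tcp_pos: [0.5179, 0.3347, 0.0375]
orientation: [-0.0, 0.992, 0.128, 0.001]
wrist_force: [0.2, 0.5, 5.7]
finger_gap: 0.0577
```

{"op": "carry_out", "data": {"steps": [[0,0,0,-0.01,0,0,0],[0,0,0,-0.03,0,0,0],[0,0,0,-0.05,0,0,0],[0,0,0,-0.05,0,0,0],[0,0,0,-0.05,0,0,0],[0,0,0,-0.05,0,0,0],[0,0,0,0,0,0,0]]}}

```text
clock: 6.4
tcp_pos: [0.5186, 0.335, 0.2817]
orientation: [-0.001, 0.992, 0.128, 0.004]
wrist_force: [-0.3, -0.1, -1.0]
finger_gap: 0.0577
```

```bash
cat > mag.py <<'E'
from h import *
yaw=np.radians(4.0); hinge=np.array([.6645,-.139,.085])
xh=np.array([np.cos(yaw),np.sin(yaw),0]); yh=np.array([-xh[1],xh[0],0]); Z=np.array([0,0,1.])
def fr(t=0.):
    th=.61-t; a=-np.sin(th)*xh+np.cos(th)*Z; return a, np.cross(yh,a)
a,mx=fr(); mouth=hinge+.14*a
Rt=np.stack([-yh,np.cross(-a,-yh),-a],1)
E
python3 - <<'E'
from mag import *
need(mouth+.16*a,Rt); print('mouth',mouth,'target',mouth+.16*a)
d=snap('wrist','w4.png')
E
```

```text
t 6.4 tcp [0.5186 0.335  0.2817] x [0.967 0.254 0.009] z [ 0.008  0.004 -1.   ] F [-0.3 -0.1 -1. ] gap 0.0577 q [0.44 0.39 0.23 1.4  0.   1.76]
turn [0.4338 0.5294 1.6976] then shift [ 0.4831  0.0205 -0.0743]
mouth [ 0.58449392 -0.14459457  0.19975072] target [ 0.4930584  -0.15098836  0.33089441]
```

View pics/w4.png

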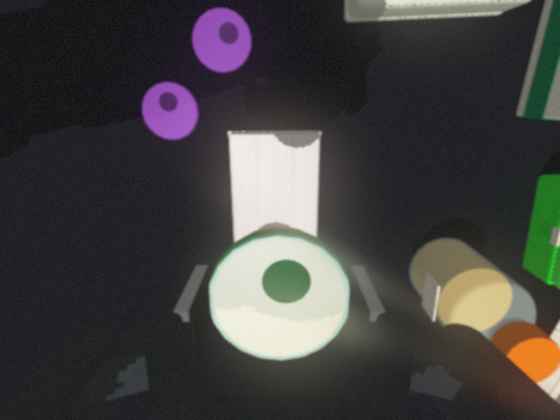

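The dish is held level between the fingers: centre (280,295), pads at (200,290) and (360,290). Carrying it to above the magazine mouth.

{"op": "carry_out", "data": {"steps": [[0,0,0,0,0,0,0.1757],[0,0,0,0,0,0,0.1757],[0,0,0,0,0,0,0.1757],[0,0,0,0,0,0,0.1757],[0,0,0,0,0,0,0.1757],[0,0,0,0,0,0,0.1757],[0,0,0,0,0,0,0.1757],[0,0,0,0,0,0,0.1757],[0,0,0,0,0,0,0.1757],[0,0,0,0,0,0,0.1757],[0,0.0483,0.006,-0.005,0,0,0],[0,0.0483,0.006,-0.005,0,0,0],[0,0.0483,0.006,-0.005,0,0,0],[0,0.0483,0.006,-0.005,0,0,0],[0,0.0483,0.006,-0.005,0,0,0],[0,0.0483,0.006,-0.005,0,0,0],[0,0.0483,0.006,-0.005,0,0,0],[0,0.0483,0.006,-0.005,0,0,0],[0,0.0483,0.006,-0.005,0,0,0],[0,0.0483,0.006,-0.005,0,0,0]]}}

```text
clock: 8.95
tcp_pos: [0.6022, -0.2496, 0.2867]
orientation: [-0.02, 0.785, -0.618, -0.036]
wrist_force: [0.9, 0.7, -0.4]
finger_gap: 0.0574
```

{"op": "carry_out", "data": {"steps": [[0,0,0,0,0.1525,0,0],[0,0,0,0,0.1525,0,0],[0,0,0,0,0.1525,0,0],[0,0,0,0,0.1525,0,0],[0,0,0,0,0,0,0],[0,0,0,0,0,0,0]]}}

```text
clock: 9.7
tcp_pos: [0.6032, -0.2488, 0.2889]
orientation: [-0.254, 0.743, -0.6, 0.152]
wrist_force: [-0.5, 0.3, -0.1]
finger_gap: 0.0579
```

```bash
python3 - <<'E'
from mag import *
need(mouth+.16*a,Rt)
d=snap('wrist','w5.png')
print({k:proj(d,hinge+L*a+x*mx+y*yh).round(0) for k,(L,x,y) in dict(mouth=(.14,0,0),fronttop=(.164,-.062,0),tip1=(.178,-.0295,-.0295),tip2=(.178,-.0295,.0295),tip3=(.178,.0295,.0295),tip4=(.178,.0295,-.0295)).items()})
E
```

```text
t 9.7 tcp [ 0.6032 -0.2488  0.2889] x [ 0.235 -0.969 -0.079] z [ 0.531  0.195 -0.824] F [-0.5  0.3 -0.1] gap 0.0579 q [-0.74  0.18 -0.17  0.91  0.53  2.27]
turn [0.0196 0.1598 0.0934] then shift [-0.1052  0.0604 -0.0935]
{'mouth': array([133., 297.]), 'fronttop': array([118., 396.]), 'tip1': array([147., 383.]), 'tip2': array([ 57., 364.]), 'tip3': array([ 44., 281.]), 'tip4': array([143., 299.])}
```

View pics/w5.png

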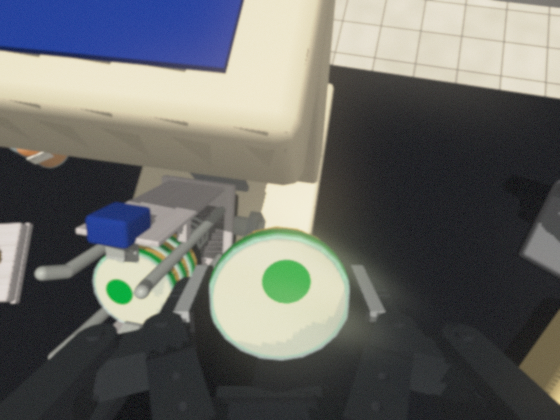

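The carry ended off target because part of the turn was lost, leaving the TCP at (0.603,-0.249). In this wrist view the dish is held at (280,295), the stack's top is at (133,287), and the back blue catch is at (118,225). I'll back out along the tool axis and correct.

{"op": "carry_out", "data": {"steps": [[0,0,0,-0.037,0,0,0],[0,0,0,-0.037,0,0,0],[0,-0.0414,0.017,0,0,0,0],[0,-0.0414,0.017,0,0,0,0],[0,-0.0414,0.017,0,0,0,0],[0,0,0,0,0.0098,0.08,0.0467],[0,0,0,0,0.0098,0.08,0.0467],[0,0,0,0,0,0,0],[0,0,0,0,0,0,0]]}}

```text
clock: 10.88
tcp_pos: [0.4938, -0.1505, 0.3318]
orientation: [-0.221, 0.698, -0.65, 0.205]
wrist_force: [-0.1, 0.1, -0.5]
finger_gap: 0.0577
```

```bash
cat > see.py <<'E'
from mag import *
import sys
need(mouth+.16*a,Rt)
W=snap('wrist',sys.argv[1]+'.png')
print({k:proj(W,hinge+L*a+x*mx+y*yh).round(0) for k,(L,x,y) in dict(mouth=(.14,0,0),tip1=(.178,-.0295,-.0295),tip2=(.178,-.0295,.0295),tip3=(.178,.0295,.0295),tip4=(.178,.0295,-.0295)).items()})
E
python3 see.py w6
```

```text
t 10.88 tcp [ 0.4938 -0.1505  0.3318] x [ 0.072 -0.997 -0.   ] z [ 0.573  0.041 -0.818] F [-0.1  0.1 -0.5] gap 0.0577 q [-0.67 -0.22 -0.48  0.83  0.4   2.5 ]
turn [-0.002   0.0013  0.0018] then shift [0.0005 0.0011 0.0003]
{'mouth': array([279., 198.]), 'tip1': array([318., 249.]), 'tip2': array([241., 249.]), 'tip3': array([238., 173.]), 'tip4': array([320., 173.])}
```

View pics/w6.png

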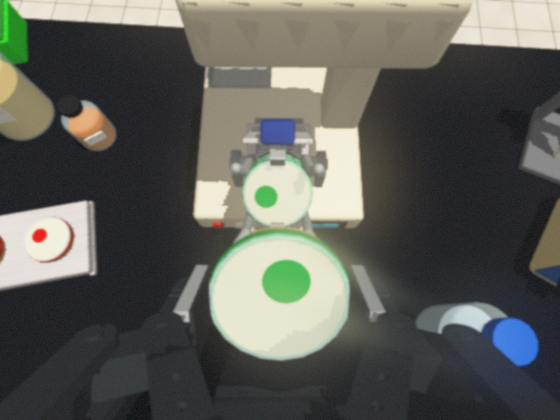

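Wrist view: held dish (280,297), stack top about (277,188), back rod tips about (238,165) and (319,165). The prediction is 8–10 px lower, so I'll measure that numerically.

```bash
cat > fit.py <<'E'
from mag import *
def lid(d,roi,ds=(0,)):
    x0,y0,x1,y1=roi; h=cv2.cvtColor(d['color'],cv2.COLOR_RGB2HSV)[y0:y1,x0:x1]
    m=cv2.inRange(h,(15,0,150),(95,90,255)); m=cv2.morphologyEx(m,cv2.MORPH_OPEN,np.ones((3,3)))
    n,l,st,c=cv2.connectedComponentsWithStats(m); i=1+np.argmax(st[1:,4])
    rows=[(y+y0,np.where(l[y]==i)[0].min()+x0,np.where(l[y]==i)[0].max()+x0) for y in range(y1-y0) if (l[y]==i).any()]
    return rows,st[i]
def ring(d,c,r=.03):
    P=np.array([proj(d,c+r*(np.cos(t)*mx+np.sin(t)*yh)) for t in np.linspace(0,6.28,200)]); return P.min(0),P.max(0)
E
python3 - <<'E'
from fit import *
W=snap('wrist'); s,Rm=info()
r,st=lid(W,(225,145,335,226)); print('stack',st,r[::6]); print('pred stack ring',ring(W,mouth))
r,st=lid(W,(205,232,355,365)); print('held',st,r[::10],'pred',ring(W,s['tcp_pos']),proj(W,s['tcp_pos']))
h=cv2.cvtColor(W['color'],cv2.COLOR_RGB2HSV)[110:150,250:305]
m=cv2.inRange(h,(105,120,60),(130,255,255)); y,x=np.where(m>0); print('blue',x.min()+250,x.max()+250,y.min()+110,y.max()+110)
for X in (.036,.062):
  for L in (.134,.149,.164): print(X,L,proj(W,hinge+L*a+X*mx).round(1))
z=np.load('d.npz')
for n,roi in (('b',(330,180,375,228)),('a',(262,138,302,180))):
    d={k:z[n+k] for k in ('color','K','R','t')}
    r,st=lid(d,roi); print(n,st[:4]+[roi[0],roi[1],0,0],r[::4],'pred',ring(d,mouth),proj(d,mouth))
E
```

```text
t 10.97 tcp [ 0.4935 -0.1509  0.3311] x [ 0.07  -0.998 -0.001] z [ 0.573  0.041 -0.819] F [-0.3  0.   0.2] gap 0.0575 q [-0.67 -0.22 -0.48  0.83  0.4   2.5 ]
stack [   0    0  110   81 6063] [(145, np.int64(308), np.int64(334)), (151, np.int64(269), np.int64(334)), (157, np.int64(225), np.int64(334)), (163, np.int64(225), np.int64(334)), (169, np.int64(225), np.int64(334)), (175, np.int64(225), np.int64(334)), (181, np.int64(225), np.int64(334)), (187, np.int64(225), np.int64(334)), (193, np.int64(225), np.int64(334)), (199, np.int64(225), np.int64(334)), (205, np.int64(225), np.int64(334)), (211, np.int64(225), np.int64(334)), (217, np.int64(236), np.int64(334)), (223, np.int64(246), np.int64(309))]
pred stack ring (array([243.21431692, 162.65869641]), array([314.38477298, 231.1527464 ]))
held [    4     0   141   128 12648] [(232, np.int64(275), np.int64(282)), (242, np.int64(244), np.int64(322)), (252, np.int64(229), np.int64(333)), (262, np.int64(219), np.int64(340)), (272, np.int64(214), np.int64(345)), (282, np.int64(210), np.int64(348)), (292, np.int64(209), np.int64(349)), (3
[... 654 characters left out ...]
4), np.int64(374)), (196, np.int64(346), np.int64(374)), (200, np.int64(344), np.int64(374)), (204, np.int64(340), np.int64(374)), (208, np.int64(341), np.int64(374)), (212, np.int64(342), np.int64(364)), (216, np.int64(345), np.int64(361)), (220, np.int64(352), np.int64(356)), (224, np.int64(353), np.int64(356))] pred (array([340.82448484, 195.58504815]), array([366.61424914, 219.63927651])) [353.72388541 207.76493532]
a [276 147  15  16] [(147, np.int64(277), np.int64(283)), (151, np.int64(276), np.int64(288)), (155, np.int64(276), np.int64(290)), (159, np.int64(286), np.int64(290))] pred (array([275.08233585, 144.37346454]), array([291.31149927, 161.70840094])) [283.29712634 152.99178533]
```

```bash
python3 - <<'E'
from fit import *
W=snap('wrist'); h=cv2.cvtColor(W['color'],cv2.COLOR_RGB2HSV); c=W['color']
print('col'); print([(y,*c[y,290].tolist()) for y in range(144,236,2)])
for y in (176,188,200): print('row',y,[(x,*c[y,x].tolist()) for x in list(range(236,250))+list(range(306,318))])
E
```

```text
col
[(144, 77, 77, 86), (146, 77, 75, 66), (148, 79, 75, 69), (150, 77, 74, 64), (152, 77, 79, 65), (154, 104, 130, 103), (156, 135, 172, 138), (158, 148, 189, 154), (160, 148, 208, 161), (162, 195, 224, 199), (164, 227, 229, 208), (166, 235, 232, 213), (168, 234, 232, 211), (170, 235, 232, 212), (172, 235, 232, 213), (174, 233, 232, 211), (176, 234, 232, 213), (178, 234, 232, 213), (180, 235, 232, 211), (182, 233, 232, 211), (184, 235, 233, 213), (186, 235, 233, 213), (188, 234, 232, 211), (190, 234, 232, 210), (192, 235, 232, 212), (194, 235, 232, 212), (196, 234, 232, 211), (198, 235, 232, 210), (200, 235, 232, 211), (202, 235, 233, 213), (204, 234, 232, 210), (206, 234, 233, 211), (208, 234, 232, 212), (210, 232, 232, 209), (212, 232, 232, 211), (214, 233, 231, 209), (216, 233, 232, 208), (218, 233, 231, 208), (220, 224, 227, 203), (222, 188, 209, 182), (224, 153, 161, 140), (226, 154, 150, 131), (228, 175, 170, 120), (230, 130, 167, 107), (232, 118, 170, 107), (234, 137, 194, 135)]
row 176 [(236, 101, 101, 96), (237, 102, 104, 96), (238, 95, 98, 90), (239, 97, 98, 92), (240, 97,
[... 932 characters left out ...]
33, 204), (313, 240, 237, 215), (314, 243, 239, 219), (315, 243, 238, 218), (316, 243, 238, 219), (317, 243, 239, 218)]
row 200 [(236, 158, 150, 130), (237, 156, 148, 127), (238, 159, 151, 129), (239, 159, 150, 128), (240, 158, 151, 129), (241, 158, 155, 132), (242, 159, 170, 146), (243, 172, 194, 169), (244, 191, 213, 188), (245, 214, 222, 199), (246, 226, 228, 206), (247, 230, 230, 207), (248, 232, 231, 209), (249, 231, 230, 209), (306, 234, 232, 210), (307, 230, 231, 209), (308, 218, 227, 203), (309, 202, 224, 196), (310, 208, 227, 196), (311, 228, 233, 204), (312, 240, 238, 216), (313, 243, 240, 222), (314, 244, 241, 223), (315, 244, 240, 222), (316, 244, 240, 220), (317, 244, 240, 221)]
```

```bash
python3 - <<'E'
from fit import *
W=snap('wrist'); 
def pl(d,u,v,c): o,r=ray(d,u,v); return o+r*((c-o)@a)/(r@a)
P=pl(W,276.5,194.1,mouth); e=P-mouth; print('stack corr mx,yh',e@mx,e@yh)
o=-W['R'].T@W['t']; print('cam from mouth (a,mx,yh)',(o-mouth)@a,(o-mouth)@mx,(o-mouth)@yh)
s,Rm=info(); c=s['tcp_pos']+.0025*Rm[:,2]; print('held ring',ring(W,c))
col=W['color'][226:366,290]; print([(226+i,*col[i].tolist()) for i in range(0,20,2)],[(226+i,*col[i].tolist()) for i in range(120,140,2)])
E
```

```text
stack corr mx,yh 0.0028153163740809537 0.0016676675874164205
cam from mouth (a,mx,yh) 0.28328913484640056 0.08064717785238086 -0.0006178647581512549
t 11.07 tcp [ 0.4932 -0.151   0.3306] x [ 0.07  -0.998 -0.001] z [ 0.572  0.041 -0.819] F [ 1.  -0.5 -1. ] gap 0.0575 q [-0.67 -0.22 -0.48  0.83  0.4   2.5 ]
held ring (array([205.17448245, 233.95764368]), array([350.33823795, 360.64218388]))
[(226, 160, 154, 137), (228, 174, 168, 121), (230, 129, 167, 106), (232, 120, 173, 111), (234, 136, 193, 135), (236, 176, 217, 180), (238, 197, 224, 201), (240, 207, 216, 192), (242, 223, 222, 200), (244, 232, 231, 207)] [(346, 215, 216, 198), (348, 214, 215, 196), (350, 217, 218, 200), (352, 214, 217, 197), (354, 207, 215, 193), (356, 183, 205, 187), (358, 153, 163, 156), (360, 81, 84, 80), (362, 66, 65, 61), (364, 63, 63, 60)]
```

{"op": "carry_out", "data": {"steps": [[0,-0.002,-0.0025,0.02,0,0,0],[0,0,0,0.025,0,0,0],[0,0,0,0.025,0,0,0],[0,0,0,0.015,0,0,0],[0,0,0,0.008,0,0,0],[0,0,0,0,0,0,0]]}}

```text
clock: 11.82
tcp_pos: [0.548, -0.1445, 0.2554]
orientation: [-0.22, 0.697, -0.651, 0.205]
wrist_force: [-0.0, 0.3, 0.2]
finger_gap: 0.0576
```

```bash
sed -i 's/^a,mx=fr(); mouth=hinge+.14\*a/a,mx=fr(); hinge=hinge+.0025*mx+.002*yh; mouth=hinge+.14*a/' mag.py
python3 - <<'E'
from fit import *
need(mouth+.066*a,Rt); W=snap('wrist'); T=snap('top'); S=snap('scene')
f=lambda d,x,y,w,h,W_,H_:cv2.resize(d['color'][y:y+h,x:x+w],(W_,H_),interpolation=cv2.INTER_CUBIC)
cv2.imwrite('pics/c2.png',np.hstack([f(W,140,60,280,320,400,457),np.vstack([f(T,320,165,70,40*2,200,228),f(S,250,125,70,80,200,229)])])[:,:,::-1])
tips={k:hinge+.178*a+x*mx+y*yh for k,(x,y) in dict(t1=(-.0295,-.0295),t2=(-.0295,.0295),t3=(.0295,.0295),t4=(.0295,-.0295)).items()}
for n,d in (('W',W),('T',T),('S',S)): print(n,{k:proj(d,p).round(0) for k,p in tips.items()})
E
```

```text
t 11.82 tcp [ 0.548  -0.1445  0.2554] x [ 0.07  -0.998 -0.001] z [ 0.572  0.041 -0.819] F [-0.   0.3  0.2] gap 0.0576 q [-0.58 -0.09 -0.57  0.58  0.35  2.59]
turn [-0.0007  0.001  -0.0009] then shift [ 0.0006 -0.0004  0.0005]
W {'t1': array([337., 322.]), 't2': array([221., 322.]), 't3': array([215., 213.]), 't4': array([344., 212.])}
T {'t1': array([369., 224.]), 't2': array([343., 226.]), 't3': array([343., 202.]), 't4': array([370., 200.])}
S {'t1': array([296., 140.]), 't2': array([299., 157.]), 't3': array([284., 155.]), 't4': array([280., 138.])}
```

View pics/c2.png

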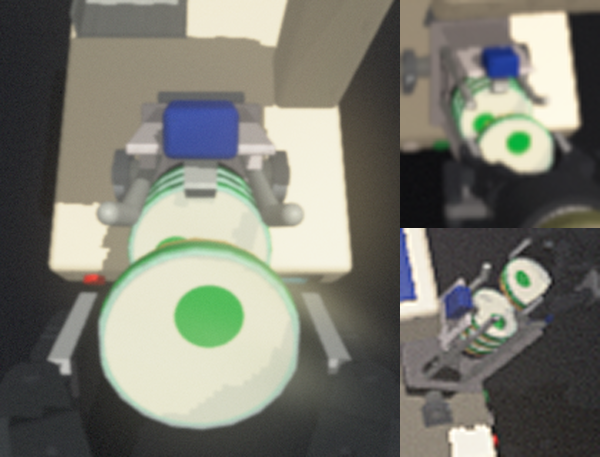

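In the crop the back rod tips are at wrist px (217,209) and (343,209), against predictions of (215,213) and (344,212), so the dish is aligned within about 1 mm. Inserting it between the rods.

{"op": "carry_out", "data": {"steps": [[0,0,-0.0008,0.008,0,0,0],[0,0,0,0.008,0,0,0],[0,0,0,0.008,0,0,0],[0,0,0,0.006,0,0,0],[0,0,0,0,0,0,0]]}}

```text
clock: 12.6
tcp_pos: [0.5658, -0.1429, 0.2311]
orientation: [-0.22, 0.697, -0.65, 0.205]
wrist_force: [-1.3, 1.0, -0.5]
finger_gap: 0.0576
```

```bash
cat > st.py <<'E'
from fit import *
s,Rm=info(); F=s['wrist_force']; p=s['tcp_pos']-mouth; print('F a,mx,yh',(F@a).round(1),(F@mx).round(1),(F@yh).round(1),'TCP rel mouth a,mx,yh',(p@a).round(4),(p@mx).round(4),(p@yh).round(4))
E
python3 st.py
```

```text
t 12.6 tcp [ 0.5658 -0.1429  0.2311] x [ 0.07  -0.998 -0.001] z [ 0.572  0.041 -0.819] F [-1.3  1.  -0.5] gap 0.0576 q [-0.55 -0.04 -0.59  0.5   0.34  2.61]
F a,mx,yh 0.3 -1.3 1.1 TCP rel mouth a,mx,yh 0.0363 0.0003 0.001
```

{"op": "carry_out", "data": {"steps": [[0,0,0,0.006,0,0,0],[0,0,0,0.006,0,0,0],[0,0,0,0,0,0,0]], "grip_force": 80}}

```text
clock: 12.98
tcp_pos: [0.5731, -0.1427, 0.222]
orientation: [-0.22, 0.697, -0.65, 0.205]
wrist_force: [1.0, 0.5, 0.3]
finger_gap: 0.0572
```

```bash
python3 st.py
```

```text
t 12.97 tcp [ 0.5731 -0.1427  0.222 ] x [ 0.07  -0.998 -0.   ] z [ 0.573  0.04  -0.818] F [1.  0.5 0.3] gap 0.0572 q [-0.54 -0.02 -0.6   0.47  0.34  2.62]
F a,mx,yh -0.3 1.0 0.4 TCP rel mouth a,mx,yh 0.0247 0.001 0.0006
```

{"op": "carry_out", "data": {"steps": [[0,0,0,0.004,0,0,0],[0,0,0,0.004,0,0,0],[0,0,0,0,0,0,0]]}}

```text
clock: 13.35
tcp_pos: [0.5779, -0.1426, 0.2161]
orientation: [-0.221, 0.697, -0.65, 0.206]
wrist_force: [1.5, -0.6, 1.0]
finger_gap: 0.0567
```

```bash
python3 st.py
```

```text
t 13.35 tcp [ 0.5779 -0.1426  0.2161] x [ 0.07  -0.998  0.   ] z [ 0.574  0.04  -0.818] F [ 1.5 -0.6  1. ] gap 0.0567 q [-0.54 -0.01 -0.6   0.45  0.33  2.63]
F a,mx,yh -0.0 1.8 -0.7 TCP rel mouth a,mx,yh 0.0171 0.0016 0.0004
```

```bash
python3 - <<'E'
from fit import *
W=snap('wrist','w7.png'); r,st=lid(W,(205,226,355,375)); print(st,r[::12])
c=W['color']; print([(y,*c[y,290].tolist()) for y in range(200,250,3)])
print('mouth ring',ring(W,mouth),'ring if underside 11 above',ring(W,mouth+.026*a))
E
```

```text
[    5     0   139   134 13035] [(226, np.int64(259), np.int64(320)), (238, np.int64(238), np.int64(329)), (250, np.int64(231), np.int64(329)), (262, np.int64(220), np.int64(340)), (274, np.int64(213), np.int64(346)), (286, np.int64(210), np.int64(348)), (298, np.int64(211), np.int64(347)), (310, np.int64(212), np.int64(346)), (322, np.int64(214), np.int64(343)), (334, np.int64(222), np.int64(336)), (346, np.int64(236), np.int64(323)), (358, np.int64(267), np.int64(290))]
[(200, 62, 76, 140), (203, 63, 74, 114), (206, 109, 112, 108), (209, 115, 117, 114), (212, 171, 174, 165), (215, 207, 210, 200), (218, 149, 153, 144), (221, 108, 112, 107), (224, 144, 176, 152), (227, 177, 193, 159), (230, 105, 152, 95), (233, 96, 164, 105), (236, 157, 199, 168), (239, 184, 207, 184), (242, 218, 219, 193), (245, 224, 222, 198), (248, 225, 225, 199)]
mouth ring (array([212.80628033, 224.18074928]), array([344.92105161, 341.3279069 ])) ring if underside 11 above (array([200.59456988, 249.26764381]), array([357.15923678, 383.42741493]))
```

View pics/w7.png

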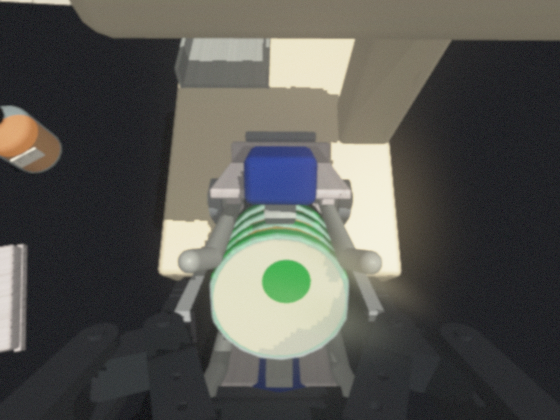

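The dish sits squarely between the rods: dish (280,295), rod tips (190,260) and (370,260), back catch (280,212). There's no contact force yet, so I'll keep pressing in small steps.

{"op": "carry_out", "data": {"steps": [[0,0,0,0.003,0,0,0],[0,0,0,0.002,0,0,0],[0,0,0,0,0,0,0]]}}

```text
clock: 13.78
tcp_pos: [0.5808, -0.1424, 0.2123]
orientation: [-0.221, 0.697, -0.65, 0.206]
wrist_force: [-0.7, -0.3, 4.2]
finger_gap: 0.0573
```

```bash
python3 st.py; python3 - <<'E'
from fit import *
W=snap('wrist')
tips={k:proj(W,hinge+.178*a+x*mx+y*yh).round(0) for k,(x,y) in dict(t3=(.0295,.0295),t4=(.0295,-.0295)).items()}; print(tips)
g=cv2.cvtColor(W['color'],cv2.COLOR_RGB2GRAY)
for r in (250,260,270,280,290): print(r,[(x,int(g[r,x])) for x in range(160,215,4)])
E
```

```text
t 13.78 tcp [ 0.5808 -0.1424  0.2123] x [ 0.07  -0.998  0.001] z [ 0.574  0.04  -0.818] F [-0.7 -0.3  4.2] gap 0.0573 q [-0.53  0.   -0.61  0.44  0.33  2.63]
F a,mx,yh 3.8 1.8 -0.3 TCP rel mouth a,mx,yh 0.0123 0.0018 0.0004
{'t3': array([185., 274.]), 't4': array([373., 274.])}
250 [(160, 193), (164, 231), (168, 231), (172, 230), (176, 231), (180, 233), (184, 231), (188, 231), (192, 233), (196, 232), (200, 204), (204, 126), (208, 139), (212, 147)]
260 [(160, 216), (164, 230), (168, 231), (172, 231), (176, 210), (180, 159), (184, 169), (188, 170), (192, 155), (196, 142), (200, 144), (204, 142), (208, 146), (212, 146)]
270 [(160, 224), (164, 231), (168, 232), (172, 224), (176, 159), (180, 187), (184, 204), (188, 191), (192, 171), (196, 149), (200, 140), (204, 136), (208, 136), (212, 134)]
280 [(160, 42), (164, 63), (168, 95), (172, 117), (176, 120), (180, 97), (184, 119), (188, 120), (192, 108), (196, 106), (200, 100), (204, 64), (208, 70), (212, 184)]
290 [(160, 39), (164, 40), (168, 42), (172, 46), (176, 59), (180, 60), (184, 104), (188, 147), (192, 146), (196, 141), (200, 62), (204, 60), (208, 72), (212, 192)]
```

{"op": "carry_out", "data": {"steps": [[0,0,0,0.003,0,0,0],[0,0,0,0.002,0,0,0],[0,0,0,0,0,0,0]]}}

```text
clock: 14.2
tcp_pos: [0.5836, -0.1422, 0.2082]
orientation: [-0.221, 0.697, -0.65, 0.206]
wrist_force: [-1.4, -0.3, 4.7]
finger_gap: 0.0572
```

```bash
python3 st.py
```

```text
t 14.2 tcp [ 0.5836 -0.1422  0.2082] x [ 0.07  -0.998  0.   ] z [ 0.574  0.04  -0.818] F [-1.4 -0.3  4.7] gap 0.0572 q [-0.53  0.01 -0.61  0.43  0.33  2.63]
F a,mx,yh 4.6 1.5 -0.2 TCP rel mouth a,mx,yh 0.0073 0.0017 0.0004
```

{"op": "carry_out", "data": {"steps": [[0,0,0,0.003,0,0,0],[0,0,0,0.003,0,0,0],[0,0,0,0,0,0,0]], "grip_force": 100}}

```text
clock: 14.58
tcp_pos: [0.5871, -0.142, 0.2033]
orientation: [-0.221, 0.697, -0.65, 0.206]
wrist_force: [-1.1, -0.3, 6.9]
finger_gap: 0.0563
```

```bash
python3 st.py
```

```text
t 14.57 tcp [ 0.5871 -0.142   0.2033] x [ 0.07  -0.998  0.   ] z [ 0.574  0.04  -0.818] F [-1.1 -0.3  6.9] gap 0.0563 q [-0.52  0.02 -0.61  0.41  0.33  2.64]
F a,mx,yh 6.3 3.0 -0.2 TCP rel mouth a,mx,yh 0.0013 0.0018 0.0004
```

{"op": "carry_out", "data": {"steps": [[0,0,0,0.003,0,0,0],[0,0,0,0.002,0,0,0],[0,0,0,0,0,0,0]]}}

```text
clock: 14.95
tcp_pos: [0.5899, -0.1418, 0.1992]
orientation: [-0.221, 0.697, -0.65, 0.206]
wrist_force: [-2.4, 0.0, 6.8]
finger_gap: 0.0566
```

```bash
python3 st.py
```

```text
t 14.95 tcp [ 0.5899 -0.1418  0.1992] x [ 0.07  -0.998  0.   ] z [ 0.574  0.04  -0.818] F [-2.4  0.   6.8] gap 0.0566 q [-0.52  0.03 -0.61  0.4   0.33  2.64]
F a,mx,yh 6.9 1.9 0.2 TCP rel mouth a,mx,yh -0.0036 0.0018 0.0004
```

{"op": "carry_out", "data": {"steps": [[0,0,0,0.003,0,0,0],[0,0,0,0,0,0,0]]}}

```text
clock: 15.2
tcp_pos: [0.5916, -0.1417, 0.1968]
orientation: [-0.221, 0.697, -0.65, 0.206]
wrist_force: [-4.2, -0.2, 6.7]
finger_gap: 0.0564
```

```bash
python3 st.py; python3 - <<'E'
from fit import *
W=snap('wrist','w8.png'); r,st=lid(W,(205,226,355,375)); print(st,r[::12])
E
```

```text
t 15.2 tcp [ 0.5916 -0.1417  0.1968] x [ 0.07  -0.998  0.001] z [ 0.574  0.04  -0.818] F [-4.2 -0.2  6.7] gap 0.0564 q [-0.52  0.04 -0.61  0.39  0.32  2.64]
F a,mx,yh 7.9 0.4 0.1 TCP rel mouth a,mx,yh -0.0066 0.0018 0.0004
[    6     2   137   132 12421] [(228, np.int64(318), np.int64(321)), (240, np.int64(248), np.int64(326)), (252, np.int64(229), np.int64(331)), (264, np.int64(221), np.int64(339)), (276, np.int64(216), np.int64(343)), (288, np.int64(212), np.int64(346)), (300, np.int64(212), np.int64(346)), (312, np.int64(213), np.int64(346)), (324, np.int64(216), np.int64(342)), (336, np.int64(223), np.int64(334)), (348, np.int64(238), np.int64(321))]
```

```bash
python3 - <<'E'
from fit import *
c=cv2.imread('pics/w8.png')[:,:,::-1]
for x in (250,270,290,310): print(x,[(y,*c[y,x].tolist()) for y in range(196,256,3)])
for x in (260,280,300): print(x,[(y,*c[y,x].tolist()) for y in range(340,396,4)])
E
```

```text
250 [(196, 58, 77, 151), (199, 61, 78, 149), (202, 63, 78, 151), (205, 62, 78, 148), (208, 67, 81, 151), (211, 63, 80, 148), (214, 67, 80, 148), (217, 66, 81, 146), (220, 69, 81, 150), (223, 67, 81, 142), (226, 61, 72, 114), (229, 108, 135, 122), (232, 150, 169, 147), (235, 62, 100, 66), (238, 97, 134, 106), (241, 165, 197, 175), (244, 186, 206, 187), (247, 207, 208, 190), (250, 207, 209, 191), (253, 208, 210, 190)]
270 [(196, 50, 73, 152), (199, 53, 74, 150), (202, 54, 74, 149), (205, 60, 79, 152), (208, 56, 73, 149), (211, 63, 82, 150), (214, 63, 80, 147), (217, 66, 83, 148), (220, 71, 85, 149), (223, 69, 85, 144), (226, 74, 84, 124), (229, 103, 107, 113), (232, 120, 123, 119), (235, 160, 162, 155), (238, 172, 174, 166), (241, 174, 178, 167), (244, 179, 180, 171), (247, 175, 175, 167), (250, 180, 182, 173), (253, 210, 212, 199)]
290 [(196, 56, 74, 152), (199, 57, 76, 152), (202, 55, 76, 151), (205, 53, 75, 149), (208, 58, 77, 150), (211, 60, 78, 148), (214, 62, 79, 148), (217, 68, 83, 150), (220, 67, 86, 148), (223, 73, 88, 145), (226, 75, 87, 130), (229, 105, 111, 119), (232, 119,
[... 809 characters left out ...]
02), (380, 111, 107, 103), (384, 109, 106, 103), (388, 90, 88, 85), (392, 52, 52, 52)]
280 [(340, 219, 220, 195), (344, 206, 210, 188), (348, 205, 208, 187), (352, 206, 207, 188), (356, 182, 202, 184), (360, 133, 133, 129), (364, 114, 110, 104), (368, 100, 102, 96), (372, 104, 105, 99), (376, 106, 108, 102), (380, 103, 105, 100), (384, 102, 102, 96), (388, 104, 106, 100), (392, 76, 78, 74)]
300 [(340, 206, 210, 188), (344, 205, 209, 187), (348, 206, 208, 187), (352, 190, 207, 185), (356, 169, 174, 168), (360, 114, 109, 105), (364, 112, 108, 102), (368, 114, 110, 105), (372, 111, 106, 101), (376, 110, 108, 105), (380, 109, 104, 101), (384, 108, 106, 103), (388, 79, 79, 79), (392, 56, 54, 57)]
```

{"op": "carry_out", "data": {"steps": [[0,0,0,0.003,0,0,0],[0,0,0,0,0,0,0]]}}

```text
clock: 15.5
tcp_pos: [0.5933, -0.1416, 0.1944]
orientation: [-0.221, 0.697, -0.65, 0.206]
wrist_force: [-4.3, -0.0, 8.1]
finger_gap: 0.0561
```

```bash
python3 st.py; python3 - <<'E'
from fit import *
c=snap('wrist','w9.png')['color']
for x in (250,270,290,310): print(x,[(y,*c[y,x].tolist()) for y in range(196,256,3)])
E
```

```text
t 15.5 tcp [ 0.5933 -0.1416  0.1944] x [ 0.07  -0.998  0.001] z [ 0.574  0.04  -0.818] F [-4.3 -0.   8.1] gap 0.0561 q [-0.52  0.04 -0.61  0.38  0.32  2.64]
F a,mx,yh 9.1 1.1 0.3 TCP rel mouth a,mx,yh -0.0096 0.0018 0.0004
250 [(196, 58, 77, 152), (199, 56, 77, 152), (202, 62, 80, 153), (205, 64, 82, 152), (208, 64, 81, 151), (211, 64, 79, 148), (214, 66, 83, 150), (217, 65, 80, 148), (220, 64, 81, 148), (223, 65, 80, 148), (226, 63, 78, 144), (229, 63, 74, 123), (232, 92, 100, 106), (235, 61, 100, 64), (238, 96, 135, 108), (241, 164, 195, 174), (244, 188, 208, 188), (247, 203, 206, 187), (250, 209, 211, 191), (253, 209, 210, 190)]
270 [(196, 56, 76, 153), (199, 53, 76, 152), (202, 57, 75, 150), (205, 59, 75, 151), (208, 58, 78, 151), (211, 59, 79, 149), (214, 66, 83, 150), (217, 67, 86, 150), (220, 69, 84, 149), (223, 73, 89, 150), (226, 71, 88, 147), (229, 72, 83, 130), (232, 90, 96, 113), (235, 115, 117, 114), (238, 156, 159, 152), (241, 176, 178, 169), (244, 174, 175, 165), (247, 176, 179, 169), (250, 179, 179, 170), (253, 175, 176, 167)]
290 [(196, 52, 75, 152), (199, 55, 74, 150), (202, 55, 73, 150), (205, 57, 77, 153), (208, 57, 77, 150), (211, 60, 76, 148), (214, 57, 77, 147), (217, 63, 82, 150), (220, 68, 82, 149), (223, 72, 89, 152), (226, 75, 89, 147), (229, 78, 92, 135), (232, 95, 101, 121), (235, 120, 124, 121), (238, 120, 125, 120), (241, 171, 173, 165), (244, 172, 176, 166), (247, 172, 175, 165), (250, 175, 178, 168), (253, 175, 177, 167)]
310 [(196, 67, 81, 156), (199, 63, 79, 151), (202, 65, 82, 155), (205, 65, 82, 154), (208, 63, 79, 152), (211, 64, 80, 150), (214, 65, 79, 150), (217, 65, 80, 147), (220, 69, 83, 150), (223, 72, 86, 150), (226, 75, 87, 148), (229, 80, 91, 137), (232, 118, 133, 143), (235, 107, 128, 105), (238, 97, 125, 100), (241, 154, 184, 163), (244, 176, 199, 181), (247, 213, 214, 189), (250, 220, 219, 194), (253, 221, 219, 194)]
```

The force follows the 6 N + 150 N/m spring, about 20 mm pressed, and the back catch's nose (x 270–290, rows 235–253) now lies over the lid. I'll back off slowly to see whether the catches take the load.

{"op": "carry_out", "data": {"steps": [[0,0,0,-0.003,0,0,0],[0,0,0,0,0,0,0]]}}

```text
clock: 15.8
tcp_pos: [0.5915, -0.1417, 0.197]
orientation: [-0.221, 0.697, -0.65, 0.206]
wrist_force: [-3.4, 0.0, 7.3]
finger_gap: 0.0565
```

```bash
python3 st.py
```

```text
t 15.8 tcp [ 0.5915 -0.1417  0.197 ] x [ 0.069 -0.998  0.001] z [ 0.574  0.04  -0.818] F [-3.4  0.   7.3] gap 0.0565 q [-0.52  0.04 -0.61  0.39  0.32  2.64]
F a,mx,yh 7.9 1.4 0.3 TCP rel mouth a,mx,yh -0.0063 0.0018 0.0004
```

{"op": "carry_out", "data": {"steps": [[0,0,0,-0.002,0,0,0],[0,0,0,0,0,0,0]]}}

```text
clock: 16.05
tcp_pos: [0.5903, -0.1418, 0.1986]
orientation: [-0.221, 0.697, -0.65, 0.206]
wrist_force: [-3.4, -0.8, 7.2]
finger_gap: 0.0565
```

```bash
python3 st.py
```

```text
t 16.05 tcp [ 0.5903 -0.1418  0.1986] x [ 0.069 -0.998  0.   ] z [ 0.574  0.04  -0.818] F [-3.4 -0.8  7.2] gap 0.0565 q [-0.52  0.03 -0.61  0.4   0.32  2.64]
F a,mx,yh 7.9 1.3 -0.6 TCP rel mouth a,mx,yh -0.0044 0.0018 0.0004
```

{"op": "carry_out", "data": {"steps": [[0,0,0,-0.002,0,0,0],[0,0,0,0,0,0,0]]}}

```text
clock: 16.3
tcp_pos: [0.5892, -0.1419, 0.2003]
orientation: [-0.221, 0.697, -0.65, 0.206]
wrist_force: [-2.9, 0.2, 7.3]
finger_gap: 0.0566
```

```bash
python3 st.py
```

```text
t 16.3 tcp [ 0.5892 -0.1419  0.2003] x [ 0.069 -0.998  0.001] z [ 0.574  0.04  -0.818] F [-2.9  0.2  7.3] gap 0.0566 q [-0.52  0.03 -0.61  0.4   0.33  2.64]
F a,mx,yh 7.6 1.8 0.4 TCP rel mouth a,mx,yh -0.0024 0.0018 0.0004
```

{"op": "carry_out", "data": {"steps": [[0,0,0,-0.0015,0,0,0],[0,0,0,0,0,0,0]]}}

```text
clock: 16.55
tcp_pos: [0.5884, -0.1419, 0.2014]
orientation: [-0.221, 0.697, -0.65, 0.206]
wrist_force: [-2.4, -0.0, 6.3]
finger_gap: 0.0561
```

```bash
python3 st.py
```

```text
t 16.55 tcp [ 0.5884 -0.1419  0.2014] x [ 0.07  -0.998  0.001] z [ 0.574  0.04  -0.818] F [-2.4 -0.   6.3] gap 0.0561 q [-0.52  0.03 -0.61  0.4   0.33  2.64]
F a,mx,yh 6.6 1.6 0.1 TCP rel mouth a,mx,yh -0.001 0.0018 0.0004
```

{"op": "carry_out", "data": {"steps": [[0,0,0,-0.0015,0,0,0],[0,0,0,0,0,0,0]]}}

```text
clock: 16.8
tcp_pos: [0.5875, -0.142, 0.2027]
orientation: [-0.221, 0.697, -0.65, 0.206]
wrist_force: [-2.8, -0.5, 6.4]
finger_gap: 0.0564
```

```bash
python3 st.py; python3 - <<'E'
from fit import *
c=snap('wrist','w10.png')['color']
for x in (250,270,290): print(x,[(y,*c[y,x].tolist()) for y in range(208,256,3)])
E
```

```text
t 16.8 tcp [ 0.5875 -0.142   0.2027] x [ 0.07  -0.998  0.   ] z [ 0.574  0.04  -0.818] F [-2.8 -0.5  6.4] gap 0.0564 q [-0.52  0.02 -0.61  0.41  0.33  2.64]
F a,mx,yh 6.9 1.3 -0.3 TCP rel mouth a,mx,yh 0.0005 0.0018 0.0004
250 [(208, 68, 81, 148), (211, 68, 87, 147), (214, 70, 84, 146), (217, 65, 75, 122), (220, 110, 128, 130), (223, 158, 187, 165), (226, 71, 111, 75), (229, 108, 145, 118), (232, 150, 171, 148), (235, 67, 104, 66), (238, 99, 141, 108), (241, 166, 202, 178), (244, 186, 207, 188), (247, 213, 213, 192), (250, 228, 226, 199), (253, 226, 224, 200)]
270 [(208, 66, 82, 149), (211, 63, 82, 147), (214, 67, 83, 147), (217, 66, 82, 129), (220, 87, 94, 112), (223, 117, 121, 118), (226, 136, 140, 134), (229, 175, 176, 168), (232, 172, 177, 166), (235, 177, 178, 169), (238, 176, 177, 168), (241, 178, 180, 171), (244, 205, 207, 196), (247, 206, 208, 198), (250, 120, 124, 115), (253, 203, 205, 185)]
290 [(208, 62, 77, 147), (211, 60, 78, 148), (214, 66, 84, 150), (217, 68, 82, 135), (220, 86, 93, 116), (223, 115, 121, 115), (226, 119, 125, 120), (229, 166, 169, 161), (232, 172, 176, 167), (235, 173, 176, 167), (238, 173, 176, 165), (241, 175, 179, 170), (244, 207, 208, 197), (247, 208, 212, 199), (250, 125, 129, 120), (253, 200, 203, 184)]
```

{"op": "carry_out", "data": {"steps": [[0,0,0,-0.002,0,0,0],[0,0,0,0,0,0,0]]}}

```text
clock: 17.1
tcp_pos: [0.5867, -0.142, 0.2035]
orientation: [-0.221, 0.697, -0.65, 0.206]
wrist_force: [4.9, -1.6, -0.9]
finger_gap: 0.0559
```

```bash
python3 st.py
```

```text
t 17.1 tcp [ 0.5867 -0.142   0.2035] x [ 0.07  -0.998  0.   ] z [ 0.574  0.04  -0.818] F [ 4.9 -1.6 -0.9] gap 0.0559 q [-0.52  0.02 -0.61  0.41  0.33  2.64]
F a,mx,yh -3.5 3.4 -1.9 TCP rel mouth a,mx,yh 0.0017 0.0016 0.0004
```

{"op": "carry_out", "data": {"steps": [[0,0,0,-0.002,0,0,0],[0,0,0,0,0,0,0]]}}

```text
clock: 17.35
tcp_pos: [0.5862, -0.142, 0.2036]
orientation: [-0.221, 0.698, -0.65, 0.205]
wrist_force: [20.8, -1.7, -15.6]
finger_gap: 0.056
```

```bash
python3 st.py; python3 - <<'E'
from fit import *
c=snap('wrist','w11.png')['color']
for x in (250,270,290): print(x,[(y,*c[y,x].tolist()) for y in range(208,256,3)])
E
```

```text
t 17.35 tcp [ 0.5862 -0.142   0.2036] x [ 0.071 -0.998 -0.   ] z [ 0.573  0.041 -0.818] F [ 20.8  -1.7 -15.6] gap 0.056 q [-0.52  0.02 -0.61  0.41  0.33  2.64]
F a,mx,yh -24.6 8.0 -3.1 TCP rel mouth a,mx,yh 0.0021 0.0013 0.0005
250 [(208, 67, 81, 146), (211, 68, 83, 145), (214, 70, 78, 125), (217, 91, 108, 113), (220, 163, 193, 172), (223, 128, 151, 129), (226, 72, 114, 79), (229, 146, 175, 155), (232, 149, 169, 145), (235, 70, 112, 73), (238, 110, 162, 123), (241, 169, 204, 181), (244, 194, 211, 189), (247, 225, 223, 199), (250, 227, 224, 200), (253, 226, 224, 200)]
270 [(208, 65, 81, 149), (211, 63, 81, 145), (214, 63, 76, 126), (217, 89, 93, 111), (220, 117, 118, 115), (223, 134, 137, 132), (226, 170, 172, 164), (229, 171, 173, 163), (232, 175, 178, 167), (235, 175, 176, 167), (238, 176, 179, 169), (241, 205, 208, 195), (244, 206, 208, 196), (247, 121, 122, 117), (250, 190, 192, 174), (253, 207, 210, 189)]
290 [(208, 64, 79, 149), (211, 64, 80, 148), (214, 62, 77, 133), (217, 81, 88, 113), (220, 118, 121, 117), (223, 119, 121, 117), (226, 168, 174, 164), (229, 172, 175, 166), (232, 172, 175, 165), (235, 172, 174, 166), (238, 172, 175, 166), (241, 204, 206, 196), (244, 209, 213, 200), (247, 128, 131, 120), (250, 188, 191, 173), (253, 221, 221, 197)]
```

The force reversed to a 25 N pull and the dish didn't move, so the catches hold it. I'll relax the pull, open the gripper and withdraw along the axis.

{"op": "carry_out", "data": {"steps": [[0,0,0,0.003,0,0,0],[0,0,0,0,0,0,0],[0.5,0,0,0,0,0,0],[0.65,0,0,0,0,0,0],[0.65,0,0,0,0,0,0],[0.65,0,0,0,0,0,0]]}}

```text
clock: 18.15
tcp_pos: [0.5863, -0.1416, 0.2023]
orientation: [-0.22, 0.697, -0.65, 0.205]
wrist_force: [-0.2, 0.0, -0.9]
finger_gap: 0.0708
```

```bash
python3 st.py
```

```text
t 18.15 tcp [ 0.5863 -0.1416  0.2023] x [ 0.07  -0.998 -0.001] z [ 0.573  0.041 -0.819] F [-0.2  0.  -0.9] gap 0.0708 q [-0.52  0.02 -0.61  0.41  0.33  2.64]
F a,mx,yh -0.6 -0.7 0.0 TCP rel mouth a,mx,yh 0.0009 0.0006 0.0009
```

{"op": "carry_out", "data": {"steps": [[0.65,0,0,-0.01,0,0,0],[0.65,0,0,-0.02,0,0,0],[0.65,0,0,-0.03,0,0,0],[0.65,0,0,-0.04,0,0,0],[0.65,0,0,-0.04,0,0,0],[0.65,0,0,-0.02,0,0,0],[0.65,0,0,0,0,0,0]]}}

```text
clock: 19.02
tcp_pos: [0.4949, -0.1488, 0.336]
orientation: [-0.221, 0.697, -0.65, 0.208]
wrist_force: [0.1, 0.4, -1.1]
finger_gap: 0.0706
```

```bash
python3 st.py; python3 - <<'E'
from fit import *
W=snap('wrist','w12.png'); T=snap('top'); S=snap('scene')
f=lambda d,x,y,w,h,W_,H_:cv2.resize(d['color'][y:y+h,x:x+w],(W_,H_),interpolation=cv2.INTER_CUBIC)
cv2.imwrite('pics/c3.png',np.hstack([f(W,190,90,180,200,500,556),np.vstack([f(T,320,165,70,80,243,278),f(S,250,125,70,80,243,278)])])[:,:,::-1])
print('mouth px',proj(W,mouth).round(0),ring(W,mouth))
E
```

```text
t 19.02 tcp [ 0.4949 -0.1488  0.336 ] x [ 0.069 -0.998  0.003] z [ 0.576  0.038 -0.817] F [ 0.1  0.4 -1.1] gap 0.0706 q [-0.66 -0.22 -0.48  0.83  0.4   2.51]
F a,mx,yh -1.0 -0.5 0.4 TCP rel mouth a,mx,yh 0.1631 0.0021 0.0
mouth px [278. 199.] (array([242.68333427, 164.22062424]), array([313.03640639, 231.92589317]))
```

View pics/c3.png

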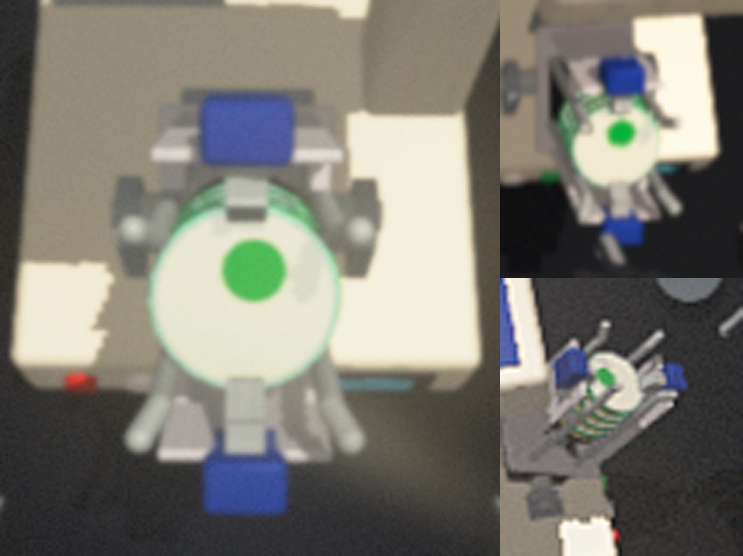

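Crop: the new dish sits square, lid at crop (245,290), and both catch noses overlap its rim, back at (245,205) and front at (245,410). The front blue housing is at (245,485). Next I'll close the fingers, go in front of that housing and push it upright.

{"op": "carry_out", "data": {"steps": [[-1,0,0.03,0,0,0,0],[-1,0,0.03,0,0,0,0],[-1,0,0.03,0,0,0,0],[-1,0,0,0.03,0,0,0],[-1,0,0,0.03,0,0,0],[-1,0,0,0.03,0,0,0],[-1,0,0,0.03,0,0,0],[-1,0,0,0.022,0,0,0],[-1,0,0,0,0,0,0]], "grip_force": 40}}

```text
clock: 20.3
tcp_pos: [0.5018, -0.1459, 0.1625]
orientation: [-0.22, 0.698, -0.651, 0.202]
wrist_force: [-0.3, 0.8, -1.0]
finger_gap: 0.0002
```

```bash
python3 st.py; python3 - <<'E'
from fit import *
s,Rm=info()
for s_ in (.145,):
    p0=None
    for t in np.linspace(0,.61,8):
        A,M=fr(t); p=hinge+s_*A-.062*M
        if p0 is not None: print(round(t,3),'tool step',(Rt.T@(p-p0)).round(4))
        p0=p
W=snap('wrist'); h=cv2.cvtColor(W['color'],cv2.COLOR_RGB2HSV)
n,l,st,c=cv2.connectedComponentsWithStats(cv2.inRange(h,(105,120,60),(130,255,255)))
print([(st[i].tolist(),c[i].round(0).tolist()) for i in range(1,n) if st[i,4]>60], 'tip',proj(W,s['tcp_pos']+.019*Rm[:,2]),'front',proj(W,hinge+.149*a-.062*mx))
E
```

```text
t 20.3 tcp [ 0.5018 -0.1459  0.1625] x [ 0.071 -0.997 -0.004] z [ 0.569  0.044 -0.821] F [-0.3  0.8 -1. ] gap 0.0002 q [-0.65 -0.07 -0.81  0.36  0.39  2.52]
F a,mx,yh -0.7 -0.8 0.8 TCP rel mouth a,mx,yh 0.0168 -0.0915 0.0025
t 20.3 tcp [ 0.5018 -0.1459  0.1625] x [ 0.071 -0.997 -0.004] z [ 0.569  0.044 -0.821] F [-0.3  0.8 -1. ] gap 0.0002 q [-0.65 -0.07 -0.81  0.36  0.39  2.52]
0.087 tool step [ 0.     -0.0129 -0.0048]
0.174 tool step [ 0.     -0.0132 -0.0037]
0.261 tool step [-0.     -0.0135 -0.0025]
0.349 tool step [-0.     -0.0137 -0.0014]
0.436 tool step [-0.     -0.0137 -0.0002]
0.523 tool step [ 0.     -0.0137  0.001 ]
0.61 tool step [-0.     -0.0136  0.0022]
[([249, 187, 72, 52, 3420], [284.0, 213.0])] tip [277.90186753 280.89716775] front [283.90322784 229.64600924]
```

{"op": "carry_out", "data": {"steps": [[-1,0.0025,-0.006,-0.004,0,0,0],[-1,0,-0.006,0,0,0,0],[-1,0,-0.004,0,0,0,0],[-1,0,-0.004,0,0,0,0],[-1,0,0,0,0,0,0]]}}

```text
clock: 20.98
tcp_pos: [0.5155, -0.1491, 0.1795]
orientation: [-0.219, 0.697, -0.651, 0.204]
wrist_force: [-7.1, -2.1, 1.2]
finger_gap: -0.0
```

```bash
python3 st.py
```

```text
t 20.98 tcp [ 0.5155 -0.1491  0.1795] x [ 0.068 -0.998 -0.001] z [ 0.57   0.039 -0.821] F [-7.1 -2.1  1.2] gap -0.0 q [-0.63 -0.07 -0.76  0.4   0.38  2.54]
F a,mx,yh 5.1 -5.3 -1.6 TCP rel mouth a,mx,yh 0.023 -0.0708 -0.0017
```

{"op": "carry_out", "data": {"steps": [[-1,0,-0.005,-0.002,0,0,0],[-1,0,-0.005,-0.002,0,0,0],[-1,0,-0.005,-0.0015,0,0,0],[-1,0,0,0,0,0,0]]}}

```text
clock: 21.48
tcp_pos: [0.5265, -0.1484, 0.1942]
orientation: [-0.221, 0.697, -0.65, 0.206]
wrist_force: [-4.8, -1.5, 0.9]
finger_gap: -0.0001
```

```bash
python3 st.py
```

```text
t 21.48 tcp [ 0.5265 -0.1484  0.1942] x [ 0.07  -0.998 -0.   ] z [ 0.574  0.04  -0.818] F [-4.8 -1.5  0.9] gap -0.0001 q [-0.61 -0.07 -0.72  0.42  0.37  2.55]
F a,mx,yh 3.6 -3.5 -1.2 TCP rel mouth a,mx,yh 0.0287 -0.0534 -0.0018
```

{"op": "carry_out", "data": {"steps": [[-1,0,-0.007,-0.0018,0,0,0],[-1,0,-0.007,-0.0015,0,0,0],[-1,0,-0.007,-0.0012,0,0,0],[-1,0,-0.007,-0.0009,0,0,0],[-1,0,-0.007,-0.0006,0,0,0],[-1,0,-0.007,-0.0003,0,0,0],[-1,0,-0.007,0,0,0,0],[-1,0,-0.007,0.0003,0,0,0],[-1,0,0,0,0,0,0]]}}

```text
clock: 22.6
tcp_pos: [0.5696, -0.1454, 0.2317]
orientation: [-0.221, 0.698, -0.65, 0.206]
wrist_force: [-0.0, -0.4, 0.3]
finger_gap: 0.0002
```

```bash
python3 st.py
```

```text
t 22.6 tcp [ 0.5696 -0.1454  0.2317] x [ 0.071 -0.997  0.   ] z [ 0.575  0.041 -0.817] F [-0.  -0.4  0.3] gap 0.0002 q [-0.55 -0.03 -0.59  0.5   0.34  2.61]
F a,mx,yh 0.2 0.1 -0.4 TCP rel mouth a,mx,yh 0.0347 0.0035 -0.0018
```

```bash
cat > ang.py <<'E'
from fit import *
for n in ('wrist','top','scene'):
    d=snap(n,'ang_'+n+'.png'); h=cv2.cvtColor(d['color'],cv2.COLOR_RGB2HSV)
    N,l,st,c=cv2.connectedComponentsWithStats(cv2.inRange(h,(105,120,50),(130,255,255)))
    print(n,[(st[i].tolist(),c[i].round(0).tolist()) for i in range(1,N) if st[i,4]>25 and (n=='wrist' or (n=='top' and 330<c[i][0]<380 and c[i][1]<260) or (n=='scene' and 255<c[i][0]<310 and 125<c[i][1]<190))])
    for t in (0,.35,.5,.61):
        A,M=fr(t); print(' t',t,'front hsg centre',proj(d,hinge+.157*A-.052*M).round(0),'back',proj(d,hinge+.157*A+.052*M).round(0),'face bottom/top',proj(d,hinge+.134*A-.062*M).round(0),proj(d,hinge+.164*A-.062*M).round(0))
E
python3 ang.py
```

```text
wrist [([244, 217, 54, 41, 1465], [265.0, 240.0])]
 t 0 front hsg centre [274. 381.] back [274. 178.] face bottom/top [275. 364.] [274. 408.]
 t 0.35 front hsg centre [274. 289.] back [274.  53.] face bottom/top [274. 301.] [274. 317.]
 t 0.5 front hsg centre [274. 234.] back [275.  15.] face bottom/top [274. 261.] [273. 257.]
 t 0.61 front hsg centre [274. 190.] back [275.  -5.] face bottom/top [274. 227.] [273. 208.]
top [([338, 106, 62, 48, 2517], [368.0, 129.0]), ([343, 196, 19, 8, 94], [353.0, 200.0])]
 t 0 front hsg centre [354. 230.] back [355. 188.] face bottom/top [352. 230.] [355. 235.]
 t 0.35 front hsg centre [355. 209.] back [353. 163.] face bottom/top [353. 213.] [356. 214.]
 t 0.5 front hsg centre [355. 198.] back [351. 153.] face bottom/top [354. 204.] [356. 202.]
 t 0.61 front hsg centre [355. 190.] back [350. 146.] face bottom/top [354. 197.] [356. 194.]
scene [([277, 145, 6, 8, 38], [280.0, 149.0])]
 t 0 front hsg centre [299. 153.] back [272. 149.] face bottom/top [298. 157.] [303. 152.]
 t 0.35 front hsg centre [286. 149.] back [253. 151.] face bottom/top [287. 153.] [290. 148.]
 t 0.5 front hsg centre [279. 149.] back [244. 153.] face bottom/top [281. 152.] [282. 147.]
 t 0.61 front hsg centre [273. 149.] back [239. 155.] face bottom/top [277. 152.] [276. 147.]
```

All views put the magazine at about 0.5 rad and following. Continuing gently to the stop.

{"op": "carry_out", "data": {"steps": [[-1,0,-0.005,0.0003,0,0,0],[-1,0,-0.005,0.0005,0,0,0],[-1,0,-0.004,0.0005,0,0,0],[-1,0,0,0,0,0,0]]}}

```text
clock: 23.25
tcp_pos: [0.581, -0.1446, 0.2377]
orientation: [-0.221, 0.697, -0.65, 0.205]
wrist_force: [-1.1, -0.7, -1.7]
finger_gap: 0.0
```

```bash
python3 st.py
```

```text
t 23.25 tcp [ 0.581  -0.1446  0.2377] x [ 0.07  -0.998 -0.   ] z [ 0.574  0.041 -0.818] F [-1.1 -0.7 -1.7] gap 0.0 q [-0.54 -0.02 -0.56  0.51  0.33  2.63]
F a,mx,yh -0.7 -1.9 -0.7 TCP rel mouth a,mx,yh 0.0331 0.0164 -0.0018
```

{"op": "carry_out", "data": {"steps": [[-1,0,-0.003,0.0005,0,0,0],[-1,0,0,0,0,0,0]]}}

```text
clock: 23.5
tcp_pos: [0.5835, -0.1444, 0.2389]
orientation: [-0.221, 0.697, -0.65, 0.205]
wrist_force: [-1.4, -0.4, -1.8]
finger_gap: 0.0003
```

```bash
python3 st.py
```

```text
t 23.5 tcp [ 0.5835 -0.1444  0.2389] x [ 0.07  -0.998 -0.   ] z [ 0.573  0.04  -0.818] F [-1.4 -0.4 -1.8] gap 0.0003 q [-0.53 -0.02 -0.55  0.51  0.33  2.63]
F a,mx,yh -0.6 -2.2 -0.3 TCP rel mouth a,mx,yh 0.0327 0.0191 -0.0018
```

{"op": "carry_out", "data": {"steps": [[-1,0,-0.002,0.001,0,0,0],[-1,0,-0.002,0.001,0,0,0],[-1,0,0,0,0,0,0]]}}

```text
clock: 23.88
tcp_pos: [0.5873, -0.1442, 0.2401]
orientation: [-0.22, 0.697, -0.651, 0.205]
wrist_force: [-11.8, 0.6, 6.9]
finger_gap: -0.0
```

```bash
python3 st.py; python3 ang.py
```

```text
t 23.88 tcp [ 0.5873 -0.1442  0.2401] x [ 0.069 -0.998  0.   ] z [ 0.573  0.04  -0.819] F [-11.8   0.6   6.9] gap -0.0 q [-0.53 -0.01 -0.54  0.51  0.33  2.63]
F a,mx,yh 12.4 -5.6 1.4 TCP rel mouth a,mx,yh 0.0315 0.0229 -0.0018
wrist [([244, 216, 49, 39, 1327], [264.0, 238.0])]
 t 0 front hsg centre [275. 415.] back [273. 225.] face bottom/top [275. 394.] [274. 443.]
 t 0.35 front hsg centre [274. 332.] back [274.  98.] face bottom/top [274. 338.] [273. 361.]
 t 0.5 front hsg centre [273. 279.] back [274.  58.] face bottom/top [274. 300.] [273. 305.]
 t 0.61 front hsg centre [273. 237.] back [274.  36.] face bottom/top [274. 268.] [273. 258.]
top [([338, 106, 62, 47, 2515], [368.0, 129.0]), ([342, 187, 20, 14, 137], [352.0, 193.0])]
 t 0 front hsg centre [354. 230.] back [355. 188.] face bottom/top [352. 230.] [355. 235.]
 t 0.35 front hsg centre [355. 209.] back [353. 163.] face bottom/top [353. 213.] [356. 214.]
 t 0.5 front hsg centre [355. 198.] back [351. 153.] face bottom/top [354. 204.] [356. 202.]
 t 0.61 front hsg centre [355. 190.] back [350. 146.] face bottom/top [354. 197.] [356. 194.]
scene [([271, 145, 6, 8, 36], [274.0, 149.0])]
 t 0 front hsg centre [299. 153.] back [272. 149.] face bottom/top [298. 157.] [303. 152.]
 t 0.35 front hsg centre [286. 149.] back [253. 151.] face bottom/top [287. 153.] [290. 148.]
 t 0.5 front hsg centre [279. 149.] back [244. 153.] face bottom/top [281. 152.] [282. 147.]
 t 0.61 front hsg centre [273. 149.] back [239. 155.] face bottom/top [277. 152.] [276. 147.]
```

{"op": "carry_out", "data": {"steps": [[-1,0,-0.002,0.001,0,0,0],[-1,0,0,0,0,0,0]]}}

```text
clock: 24.28
tcp_pos: [0.5876, -0.1442, 0.2401]
orientation: [-0.219, 0.697, -0.652, 0.205]
wrist_force: [-26.4, -0.8, 14.3]
finger_gap: 0.0002
```

```bash
python3 st.py; python3 ang.py | grep -v ' t '
```

```text
t 24.27 tcp [ 0.5876 -0.1442  0.2401] x [ 0.067 -0.998 -0.   ] z [ 0.571  0.039 -0.82 ] F [-26.4  -0.8  14.3] gap 0.0002 q [-0.53 -0.01 -0.54  0.52  0.33  2.64]
F a,mx,yh 26.9 -13.5 1.0 TCP rel mouth a,mx,yh 0.0313 0.0232 -0.0018
wrist [([244, 217, 50, 39, 1346], [264.0, 239.0])]
top [([338, 106, 62, 47, 2516], [368.0, 129.0]), ([342, 187, 20, 14, 136], [352.0, 193.0])]
scene [([271, 145, 6, 8, 39], [274.0, 149.0])]
```

The force rose to 26 N with no motion, so the magazine is hard against its upright stop. Backing straight away and checking.

{"op": "carry_out", "data": {"steps": [[-1,0,0.003,-0.002,0,0,0],[-1,0,0.006,-0.004,0,0,0],[-1,0,0.02,-0.014,0,0,0],[-1,0,0.03,-0.02,0,0,0],[-1,0,0.03,-0.03,0,0,0],[-1,0,0,-0.03,0,0,0],[-1,0,0,0,0,0,0],[-1,0,0,0,0,0,0]]}}

```text
clock: 25.42
tcp_pos: [0.4604, -0.1533, 0.2705]
orientation: [-0.22, 0.697, -0.65, 0.206]
wrist_force: [0.6, -0.0, 0.2]
finger_gap: -0.0001
```

```bash
python3 st.py; python3 ang.py | grep -v ' t '; python3 - <<'E'
from fit import *
z=np.load('d.npz')
for n,nm,roi in (('a','scene',(280,240,350,335)),('b','top',(148,205,258,272))):
    d0=z[n+'color'][roi[1]:roi[3],roi[0]:roi[2]]; d=cv2.imread('pics/ang_'+nm+'.png')[:,:,::-1]
    for lab,lo,hi in (('green',(45,90,60),(80,255,255)),('red',(0,150,90),(6,255,255))):
        for c in (d0,d[roi[1]:roi[3],roi[0]:roi[2]]):
            N,l,st,ce=cv2.connectedComponentsWithStats(cv2.inRange(cv2.cvtColor(np.ascontiguousarray(c),cv2.COLOR_RGB2HSV),lo,hi)); print(nm,lab,[(ce[i]+roi[:2]).round(1).tolist() for i in range(1,N) if st[i,4]>8])
# bottles: image change over their regions in the top view
d=cv2.imread('pics/ang_top.png')[:,:,::-1]
for k,(x0,y0,x1,y1) in dict(media_stain=(165,125,255,190),buffer=(400,235,460,280)).items(): print(k,'mean abs change',np.abs(d[y0:y1,x0:x1].astype(int)-z['bcolor'][y0:y1,x0:x1]).mean().round(2))
W=cv2.imread('pics/ang_wrist.png')[:,:,::-1]; h=cv2.cvtColor(W,cv2.COLOR_RGB2HSV)
N,l,st,c=cv2.connectedComponentsWithStats(cv2.inRange(h,(45,60,60),(85,255,255))); print('wrist green',[(st[i].tolist()) for i in range(1,N) if st[i,4]>40])
E
```

```text
t 25.43 tcp [ 0.4604 -0.1533  0.2705] x [ 0.07  -0.998  0.   ] z [ 0.574  0.04  -0.818] F [ 0.6 -0.   0.2] gap -0.0001 q [-0.74 -0.25 -0.65  0.72  0.43  2.43]
F a,mx,yh -0.2 0.6 -0.1 TCP rel mouth a,mx,yh 0.1292 -0.064 -0.0021
wrist [([255, 27, 42, 25, 938], [275.0, 39.0]), ([252, 85, 14, 5, 42], [258.0, 87.0]), ([285, 84, 18, 6, 99], [293.0, 86.0]), ([517, 270, 43, 58, 1944], [541.0, 297.0])]
top [([338, 106, 62, 47, 2515], [368.0, 129.0]), ([342, 187, 20, 14, 164], [353.0, 194.0])]
scene [([271, 145, 6, 8, 38], [274.0, 149.0])]
scene green [[325.0, 315.5]]
scene green []
scene red [[301.5, 262.2], [315.6, 287.1]]
scene red [[301.5, 262.2], [315.4, 287.2]]
top green [[163.2, 246.3]]
top green []
top red [[228.6, 228.0], [196.7, 240.0]]
top red [[228.6, 228.0], [196.7, 240.0]]
media_stain mean abs change 0.64
buffer mean abs change 2.0
wrist green [[0, 0, 4, 17, 64], [246, 27, 8, 9, 44], [298, 28, 9, 8, 44], [254, 180, 14, 11, 118]]
```

```bash
python3 - <<'E'
from fit import *
z=np.load('d.npz')
for c in (z['bcolor'],cv2.imread('pics/ang_top.png')[:,:,::-1]):
    h=cv2.cvtColor(np.ascontiguousarray(c[235:280,400:460]),cv2.COLOR_RGB2HSV); m=cv2.inRange(h,(100,120,60),(130,255,255)); y,x=np.where(m>0); print('buffer cap',x.mean()+400,y.mean()+235)
print(env.hand_in())
E
```

```text
buffer cap 442.4981132075472 253.98490566037736
buffer cap 442.4981132075472 253.98490566037736
the job is handed in; nothing more can be done
None
```

The green-banded dish is loaded in the magazine, held by both catches, and the magazine is swung fully upright. I handed the job in at about 25.5 s, well inside the 58 s limit.

**What happened**
- **First grip failed:** on the first try the fingers closed on top of the lid, pressing about 26 N. I reopened, went lower and gripped the dish properly.
- **Carry went off course:** the carry to the magazine ended about 15 cm off target, near the labeller's head, with no contact force in the readings. I backed out and realigned.
- **Pressing:** I pressed the dish down until the catches snapped over it, then pulled with about 25 N and it stayed put.
- **Swinging upright:** I pushed the front housing until the force rose to about 26–30 N with no further movement.

**Last checks**
- **Catches:** a close-up after letting go, before the swing, showed both catch noses over the rim and the dish sitting square. I did not look at the catches again after the swing, and I used 12 picture views rather than the planned 8.
- **Magazine:** it stayed upright after the arm backed away. The scene and wrist views agree with about 0.60–0.61 rad; the top view read slightly less because the arm partly hid the housing.
- **Everything else:** the red-banded dishes and the buffer bottle's cap are where they started, and the image around the other two bottles did not change. The arm was touching nothing at hand-in.
- **Disagreement:** the press depth did not match my estimate of the mouth position. First contact came much deeper than the expected 11 mm above the mouth, and the pressing force peaked near 9 N rather than 15 N. I went by the pull test and the close-up instead.

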